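# Snap the lolly moulds shut and stick them

### The job

Get the double lolly moulds ready for filling. Take the snap pliers from their caddy and use them to pinch the two ears of every mould together until its press stud clicks and the mould stays shut; do not squeeze or push the moulds with the gripper itself. Once all are shut, push a stick fully home in each mould's eyelet, leave spare sticks in the rack, and leave the pliers standing in their caddy again, the moulds upright and the things around undisturbed.

Things in the scene. Friction and masses are not known exactly. Their poses are not given: they have to be found in the camera images.
- mould0: double lolly mould of aqua plastic, loose, about 0.5 kg: 110 mm long (own y), 44 mm thick when shut (x), 70 mm high plus ears, on 5 mm feet that reach to x = -40 and +40 mm. Back half x > 0; front half x < 0 swings like a book cover on an upright hinge at y = +56 mm. Origin: underside, on the parting plane x = 0, mid-length; z up. May be absent (None)
- mould0_leaf (a joint): opening angle of its front half, rad: 0 shut, about 0.09 to 0.11 as it stands open (light friction holds it). 5 to 8 N at the ears push the stud into its socket at 0.08; past 0.04 it clicks on to 0 and stays
- mould0_stud (a point): brass press stud at half height of the two ears: mould's own (0, -32, 84) mm. One ear on each half, 7 mm thick (x), 26 mm long (y), from the mould's top (z = 70) to z = 98 mm, with a round brass cap 16 mm across outside. Over the caps they span own x = -19 to +9 mm when open, -10 to +9 mm when shut
- mould0_hole (a point): mouth of the stick eyelet in the mould's top, own (0, +15, 70) mm, dark frame: 9.5 mm square, 40 mm deep, half of it in each half of the mould
- mould1: double lolly mould of aqua plastic, loose, about 0.5 kg: 110 mm long (own y), 44 mm thick when shut (x), 70 mm high plus ears, on 5 mm feet that reach to x = -40 and +40 mm. Back half x > 0; front half x < 0 swings like a book cover on an upright hinge at y = +56 mm. Origin: underside, on the parting plane x = 0, mid-length; z up. May be absent (None)
- mould1_leaf (a joint): opening angle of its front half, rad: 0 shut, about 0.09 to 0.11 as it stands open (light friction holds it). 5 to 8 N at the ears push the stud into its socket at 0.08; past 0.04 it clicks on to 0 and stays
- mould1_stud (a point): brass press stud at half height of the two ears: mould's own (0, -32, 84) mm. One ear on each half, 7 mm thick (x), 26 mm long (y), from the mould's top (z = 70) to z = 98 mm, with a round brass cap 16 mm across outside. Over the caps they span own x = -19 to +9 mm when open, -10 to +9 mm when shut
- mould1_hole (a point): mouth of the stick eyelet in the mould's top, own (0, +15, 70) mm, dark frame: 9.5 mm square, 40 mm deep, half of it in each half of the mould
- mould2: double lolly mould of aqua plastic, loose, about 0.5 kg: 110 mm long (own y), 44 mm thick when shut (x), 70 mm high plus ears, on 5 mm feet that reach to x = -40 and +40 mm. Back half x > 0; front half x < 0 swings like a book cover on an upright hinge at y = +56 mm. Origin: underside, on the parting plane x = 0, mid-length; z up. May be absent (None)
- mould2_leaf (a joint): opening angle of its front half, rad: 0 shut, about 0.09 to 0.11 as it stands open (light friction holds it). 5 to 8 N at the ears push the stud into its socket at 0.08; past 0.04 it clicks on to 0 and stays
- mould2_stud (a point): brass press stud at half height of the two ears: mould's own (0, -32, 84) mm. One ear on each half, 7 mm thick (x), 26 mm long (y), from the mould's top (z = 70) to z = 98 mm, with a round brass cap 16 mm across outside. Over the caps they span own x = -19 to +9 mm when open, -10 to +9 mm when shut
- mould2_hole (a point): mouth of the stick eyelet in the mould's top, own (0, +15, 70) mm, dark frame: 9.5 mm square, 40 mm deep, half of it in each half of the mould
- pliers: spring-opened snap pliers, steel, dark blue handles, 136 mm high, 0.13 kg, standing jaws down in the caddy. Origin: between the jaw tips, at their lower end; z up along the handles, y the closing line, x the rivet's axis (rivet z = 62 mm). Jaws 14 mm wide (x), flat from z = 0 to 32 mm; free, 46 mm apart inside, 62 mm outside. The frame belongs to one arm: it leans by half the closing angle
- pliers_grip (a point): midway between the two handles, z = 112 mm. Handles z = 88 to 136 mm, 14 mm wide (x), outer faces 67 mm apart here when free. 1 mm closer here brings the jaw tips 1.2 mm closer: at 60 mm the jaws are 38 mm apart, at 44 mm 18 mm. The spring pushes back with 7 N (free) to 12 N (42 mm), which keeps the pliers in the grip
- caddy: fixed steel caddy for the pliers: base 80 x 110 x 8 mm with a pocket 20 mm (x) by 76 mm (y) inside, floor at z = 8 mm, flared rim at z = 65 mm. Origin: centre of the underside; the pliers' jaws stand in it, their y along its y
- rack: fixed white stick rack, 56 x 156 x 46 mm (x, y, z) on a slightly wider grey foot, three round 10 mm holes through its top at own y = -50, 0, +50 mm, each with a stick at the start. Origin: centre of the underside
- stick0: red reusable lolly stick, 25 g: flat handle 10 mm (own x) by 22 mm (own y), from z = 4 to 44 mm; drip disc 26 mm across, z = 0 to 4 mm; stiff white rod 6 mm thick with a round end, 38 mm long, below the disc. Origin: centre of the disc's underside, z up along the handle; the disc lies on the rack's (or mould's) top when the rod is all the way in
- stick1: red reusable lolly stick, 25 g: flat handle 10 mm (own x) by 22 mm (own y), from z = 4 to 44 mm; drip disc 26 mm across, z = 0 to 4 mm; stiff white rod 6 mm thick with a round end, 38 mm long, below the disc. Origin: centre of the disc's underside, z up along the handle; the disc lies on the rack's (or mould's) top when the rod is all the way in
- stick2: red reusable lolly stick, 25 g: flat handle 10 mm (own x) by 22 mm (own y), from z = 4 to 44 mm; drip disc 26 mm across, z = 0 to 4 mm; stiff white rod 6 mm thick with a round end, 38 mm long, below the disc. Origin: centre of the disc's underside, z up along the handle; the disc lies on the rack's (or mould's) top when the rod is all the way in
- kitchen_timer: white kitchen timer with a red dial, 66 mm high; bystander, leave it alone. Origin: centre of the underside
- sugar_dredger: sugar dredger, steel, 72 mm across, 108 mm high; bystander, leave it alone. Origin: centre of the underside
- measuring_cup: clear measuring cup, 66 mm across, 70 mm high; bystander, leave it alone. Origin: centre of the underside
- piping_tip_0: steel piping nozzle, 25 mm across, 40 mm high; bystander, leave it alone. Origin: centre of the underside
- piping_tip_1: steel piping nozzle, 25 mm across, 40 mm high; bystander, leave it alone. Origin: centre of the underside
Not all that is in view belongs to the job. Leave any grey or turquoise look-alike of the stick1 alone.

How it is judged:
By the outcome, as a careful person would: the job done as asked, in the order asked, and still so for the second after the job is handed in, with the robot touching nothing.
Of mould0, mould1, mould2 only 2 to 3 are there at a start; the rules pass over those that are not, and their reading is None.
At some moment in a run one of mould0, mould1, mould2 may be knocked a few centimetres aside while the robot is not near it.
It also fails if it takes over 210 s, if anything falls off the work surface, if the arm or the gripper's body presses on something with over 40 N, if the wrist force passes 120 N, or if a joint passes its speed limit or range.

### The arm

A 6-joint arm with a two-finger parallel gripper is mounted at the origin on the work surface; the furniture and walls round the work are solid. World frame = base frame: x ahead of the robot, y to its left, z up, the work surface at z = 0. Lengths are in m, angles in rad, forces in N, time in s.
With the tool pointing down it reaches from about 0.275 to 0.85 m from the base axis. Payload 19 kg.
Tool frame: the origin (TCP) lies at the very end of the fingers, on their centre line; the grasp point (between the pads) lies grip_depth behind it (grip_depth is the distance from the TCP to the grasp point, in m); z points along the fingers, y is the direction in which the jaws open and shut (so a half turn about z gives the same grasp; the last joint's range is limited). The gripper opens to 85 mm and grips with 20 to 120 N. Pads are 22 mm wide; open, the fingers measure 114 mm over their backs; the gripper's body (76 mm by 85 mm) begins 54 mm behind the grasp point. The pads swing forward as they close: fully open they stand 13 mm farther back than shut.
Start: joints at [1.019, 0.15, 1.437, -0, 1.554, -0.134], TCP at [0.233, 0.526, 0.231] pointing down, gripper open.
Joint ranges: [-2.8, 2.8], [-0.68, 2.1], [0.12, 2.68], [-1.39, 4.53], [0.16, 2.79], [-2.81, 2.81]. Speed limits (rad/s): [1.89, 1.89, 2.22, 3.01, 3.01, 3.01].

### API

Orientations are given as a unit quaternion [x, y, z, w].
In Python, from workcell import read_state, capture, get_calibration, hand_in, boxes_of, grip_depth gives the robot as it stands. The module is installed in compiled form; this text tells all that it offers.
- The arm moves only by the tool carry_out, never from a script. Its argument "deltas" is a list that holds one entry, the list of rows, each a list of 6 numbers: the shift along the tool's x, y, z in cm, then the turn, a rotation vector about the tool's x, y, z in rad. In form: [[[dx, dy, dz, rx, ry, rz], ...]]. A call has exactly 10 rows; each row shifts and turns the commanded pose from where the row before left it, along the tool's axes as they then stand; what a row does not reach is not made up. A row lasts 1/10 s, in which the tool goes at most 50 mm and 8.59 degrees, less where a joint would pass 70% of its speed; a pose out of reach is approached as far as the arm can. A call is refused whole if a number of a shift passes 5 or a number of a turn 0.15, either way. A call with a gripper value outside its range is refused whole. "hand" is the opening, from 0 (shut) to 1 (fully open), set as the call begins (left out, the last holds). The fingers move at their own pace and stop on an object; the grip force is fixed at half the most. Time passes only in rows, so rows that do not move let the fingers close, or fill a call up. It gives the time, the measured TCP pose, the force and the opening at its end, in the units of the state.
- read_state(): the state, without advancing time (a new reading comes with each control period).
- capture(name): name is "scene" or "side" or "wrist"; returns the picture (400x640x3 uint8, blue, green, red); there is no depth.
- get_calibration(name): a dict with "vfov" (degrees; the focal length in pixels is half the picture's height over the tangent of half this angle, whatever the lens; pixels are square), "cx", "cy" (the principal point, pixels), "D" ([k1, k2, p1, p2, k3] as OpenCV has them; the pictures are not rectified), "extrinsics" (4x4, takes a point from world to camera coordinates); the wrist camera has in their place "T_tool_cam" (4x4, takes a point from camera to tool coordinates, whose origin is the TCP and whose axes are the flange's). Camera axes: x right, y down, z forward; pixel columns grow to the right and rows downward; lengths in m; the calibration is good to about 2 mm. A picture is of the moment at which its call begins: read the wrist's pose just before it. get_calibration takes no time and is no camera call.
- hand_in(): hands the job in, once; it reports no verdict.
Trained networks look in the newest picture that a camera, given by its name, has taken for a name from the list of things; names that differ only in an ending like _2 or _b are one class to them, and where a whole thing is asked for, a point or a joint stands for the part that bears it (a point fixed in the world has none). Each returns a list of dicts, best first, with "confidence" (0 to 1); they miss things now and then, are a little off and sometimes report something else, mostly with a low value. They report only what shows in the picture. A call takes as long as a camera call. They do not tell look-alikes from the thing itself.
- boxes_of(target, camera): "rect" ([centre column, centre row, width, height] in pixels, round what is visible of it).
The state is a dict: "time": time; "joint_pos": joint angles; "joint_velocities": joint speeds; "effort": joint torques, N m; "ee_pos": TCP position; "tool_rot": TCP orientation; "contact_force": force on the tool from outside, world axes, zero at the start; "torque": the same for the moment, N m; "opening": finger opening in m.
Only numpy, scipy, OpenCV 4.12 (cv2) and the standard library are available. Lean on these libraries where they do the work, as an engineer would, in place of code of your own. Each camera call takes 0.05 s, during which the arm holds its last target.

## Working session

There is one attempt and no reset: what is moved stays moved. The work goes in short steps, Python scripts to look and compute and a tool call to move; the robot and the scene stay as the last step left them, time stands still between calls to the robot, and variables do not carry over. Pictures are saved under pics/ and viewed, and the job is handed in when it is done.

Besides the shell and the picture viewer there is one more tool, called after ">>>" as name([rows], argument=value, ...), one row to a line, values as JSON. carry_out: Moves the arm, as the interface text tells. Its arguments: {"type":"object","properties":{"deltas":{"type":"array","items":{"type":"array","items":{"type":"array","items":{"type":"number"}}}},"hand":{"type":"number"}},"required":["deltas"]}

```bash
mkdir -p pics; ls; python3 - <<'E'
from workcell import *
import cv2
print(read_state())
print(grip_depth if not callable(grip_depth) else grip_depth())
for n in ("scene","side","wrist"):
    c=get_calibration(n); print(n,c)
    cv2.imwrite(f"pics/{n}0.png",capture(n))
E
```

```text
pics
{'time': 0.0, 'joint_pos': array([ 1.01897555e+00,  1.50969116e-01,  1.43801176e+00,  2.03269864e-05,
        1.55377536e+00, -1.34013115e-01]), 'joint_velocities': array([-0.0009257 , -0.00081104, -0.00104575,  0.00168655,  0.00056413,
       -0.00049094]), 'effort': array([ 2.93925754e-03, -7.13024926e+01, -5.70898676e+01,  9.63771254e-05,
        8.15012434e-03, -2.82331632e-05]), 'ee_pos': array([0.2332065 , 0.52533051, 0.23069466]), 'tool_rot': array([ 2.07387825e-01,  9.78258632e-01, -5.44501190e-04, -2.05189166e-04]), 'contact_force': array([ 0.05896091, -0.64059422,  0.00652136]), 'torque': array([-0.0041611 , -0.05488083, -0.01603218]), 'opening': 0.08506006611308312}
0.0187
scene {'vfov': 43.68601746394983, 'cx': 323.08271182742044, 'cy': 202.63639543740496, 'D': array([0.02550234, 0.        , 0.        , 0.        , 0.        ]), 'extrinsics': array([[ 0.54984048, -0.83515661,  0.01374351, -0.30385812],
       [-0.60956967, -0.41246174, -0.67697868,  0.3830877 ],
       [ 0.57105189,  0.36385265, -0.7358743 ,  1.06560397],
       [ 0.        ,  0.        ,  0.        
[... 256 characters left out ...]
  [-0.22135197,  0.3396306 , -0.91414132,  0.21138363],
       [ 0.45905084, -0.79075441, -0.40494418,  0.93860641],
       [ 0.        ,  0.        ,  0.        ,  1.        ]])}
wrist {'vfov': 66.04617458442158, 'cx': 317.12286820714786, 'cy': 197.76658955286152, 'D': array([-0.02031907,  0.        ,  0.        ,  0.        ,  0.        ]), 'T_tool_cam': array([[-1.88493034e-04, -9.63442603e-01, -2.67914752e-01,
         6.91993720e-02],
       [ 9.99999976e-01, -1.51793270e-04, -1.57695410e-04,
         4.88650357e-04],
       [ 1.11262820e-04, -2.67914775e-01,  9.63442609e-01,
        -1.42445644e-01],
       [ 0.00000000e+00,  0.00000000e+00,  0.00000000e+00,
         1.00000000e+00]])}
```

View pics/scene0.png

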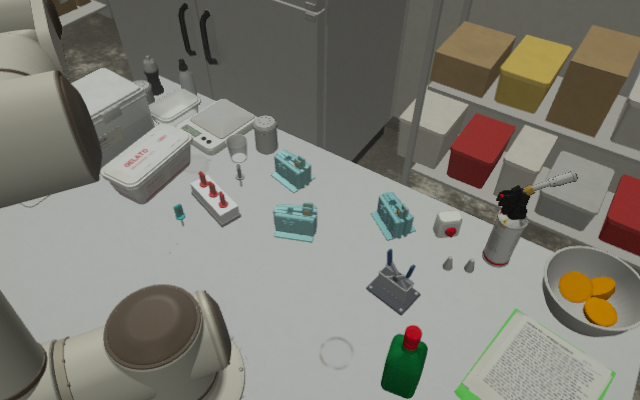

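View pics/side0.png

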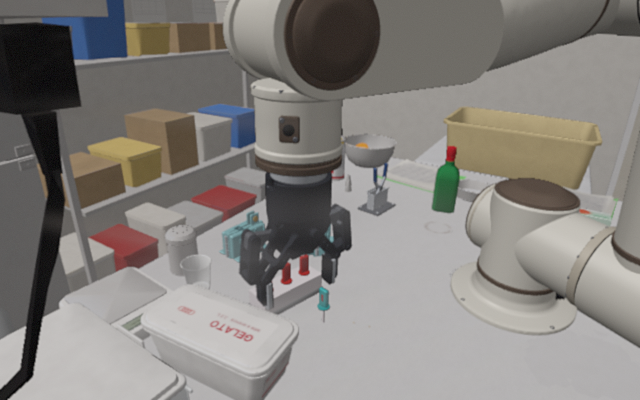

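View pics/wrist0.png

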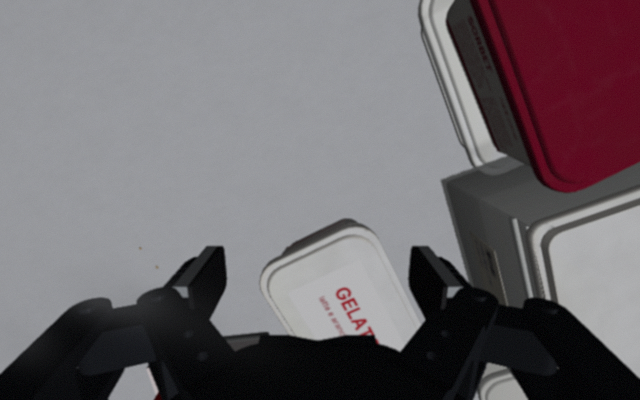

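```bash
cat > h.py <<'E'
import numpy as np, cv2
from scipy.spatial.transform import Rotation as R
from workcell import *
def K(n):
    c=get_calibration(n); f=200/np.tan(np.radians(c['vfov']/2))
    return np.array([[f,0,c['cx']],[0,f,c['cy']],[0,0,1]]),c['D']
def T_wc(n,st=None):
    """camera->world"""
    c=get_calibration(n)
    if n!='wrist': return np.linalg.inv(c['extrinsics'])
    st=st or read_state(); T=np.eye(4); T[:3,:3]=R.from_quat(st['tool_rot']).as_matrix(); T[:3,3]=st['ee_pos']
    return T@c['T_tool_cam']
def ray(n,uv,T=None):
    k,D=K(n); T=T_wc(n) if T is None else T
    p=cv2.undistortPoints(np.array(uv,float).reshape(-1,1,2),k,D).reshape(-1,2)
    d=np.c_[p,np.ones(len(p))]@T[:3,:3].T
    return T[:3,3],d/np.linalg.norm(d,axis=1,keepdims=True)
def onz(n,uv,z,T=None):
    o,d=ray(n,uv,T); return o+d*((z-o[2])/d[:,2])[:,None]
def proj(n,P,T=None):
    k,D=K(n); T=T_wc(n) if T is None else T
    Ti=np.linalg.inv(T)
    return cv2.projectPoints(np.array(P,float).reshape(-1,1,3),cv2.Rodrigues(Ti[:3,:3])[0],Ti[:3,3],k,D)[0].reshape(-1,2)
def tri(obs):
    """obs: list of (o,d)"""
    A=np.zeros((3,3));b=np.zeros(3)
    for o,d in obs:
        M=np.eye(3)-np.outer(d,d);A+=M;b+=M@o
    X=np.linalg.solve(A,b); return X,[np.linalg.norm((np.eye(3)-np.outer(d,d))@(X-o)) for o,d in obs]
def snap(name,tag):
    st=read_state(); im=capture(name); cv2.imwrite(f'pics/{tag}.png',im); np.savez(f'pics/{tag}.npz',T=T_wc(name,st)); return im,T_wc(name,st)
def loadT(tag): return np.load(f'pics/{tag}.npz')['T']
def to_target(p,yaw,st=None):
    """remaining shift in current tool axes (cm) and yaw turn; tool down, tool-y heading = yaw (world angle)"""
    st=st or read_state(); Rm=R.from_quat(st['tool_rot']).as_matrix()
    return Rm.T@(np.array(p)-st['ee_pos'])*100
def show():
    st=read_state(); Rm=R.from_quat(st['tool_rot']).as_matrix()
    print('t',round(st['time'],2),'p',st['ee_pos'].round(4),'toolx yaw',np.degrees(np.arctan2(Rm[1,0],Rm[0,0])).round(2),'z',Rm[:,2].round(4),'F',st['contact_force'].round(1),'open',round(st['opening'],4),'q',st['joint_pos'].round(3))
E
python3 - <<'E'
from h import *
im=cv2.imread('pics/scene0.png')
cv2.imwrite('pics/s0a.png',cv2.resize(im[130:330,160:480],None,fx=2.5,fy=2.5,interpolation=cv2.INTER_CUBIC))
for nm,uv,z in [('mA',(293,167),.05),('mB',(296,218),.05),('mC',(395,212),.05),('caddy',(394,290),.03),('rack',(215,200),.03),('timer',(449,225),.03),('turq',(179,212),.0),('grey',(240,180),0),('dredger',(265,135),.05),('cup',(238,150),.04),('tip',(448,265),.02),('bottle',(405,370),.05)]:
    print(nm,onz('scene',uv,z).round(3))
for t in ('mould0','pliers','caddy','rack','stick0'):
    print(t,[(np.round(b['rect']),round(b['confidence'],2)) for b in boxes_of(t,'scene')])
show()
E
```

```text
mA [[0.635 0.16  0.05 ]]
mB [[0.48  0.039 0.05 ]]
mC [[ 0.646 -0.168  0.05 ]]
caddy [[ 0.44  -0.277  0.03 ]]
rack [[0.422 0.273 0.03 ]]
timer [[ 0.702 -0.303  0.03 ]]
turq [[0.351 0.347 0.   ]]
grey [[0.543 0.289 0.   ]]
dredger [[0.703 0.315 0.05 ]]
cup [[0.61  0.347 0.04 ]]
tip [[ 0.588 -0.353  0.02 ]]
bottle [[ 0.267 -0.391  0.05 ]]
mould0 [(array([294., 171.,  40.,  43.]), 0.76), (array([391., 217.,  44.,  47.]), 0.74), (array([297., 222.,  47.,  43.]), 0.64), (array([394., 289.,  57.,  50.]), 0.43), (array([404., 271.,  26.,  42.]), 0.3)]
pliers [(array([401., 268.,  29.,  41.]), 0.65), (array([470., 266.,   9.,  11.]), 0.35)]
caddy [(array([394., 291.,  55.,  49.]), 0.58)]
rack [(array([216., 201.,  53.,  55.]), 0.78), (array([402., 269.,  28.,  40.]), 0.61), (array([296., 224.,  40.,  32.]), 0.58), (array([295., 226.,  42.,  40.]), 0.26)]
stick0 [(array([177., 213.,  14.,  14.]), 0.73), (array([294., 172.,  37.,  43.]), 0.71), (array([238., 177.,  13.,  24.]), 0.62), (array([222., 201.,   9.,  19.]), 0.54), (array([214., 189.,   6.,  15.]), 0.49), (array([201., 180.,   8.,  16.]), 0.44)]
t 0.4 p [0.2333 0.5255 0.2312] toolx yaw 156.06 z [-1.e-04 -2.e-04 -1.e+00] F [-0.1 -0.1  0.3] open 0.0854 q [ 1.019  0.151  1.437  0.     1.554 -0.134]
```

View pics/s0a.png

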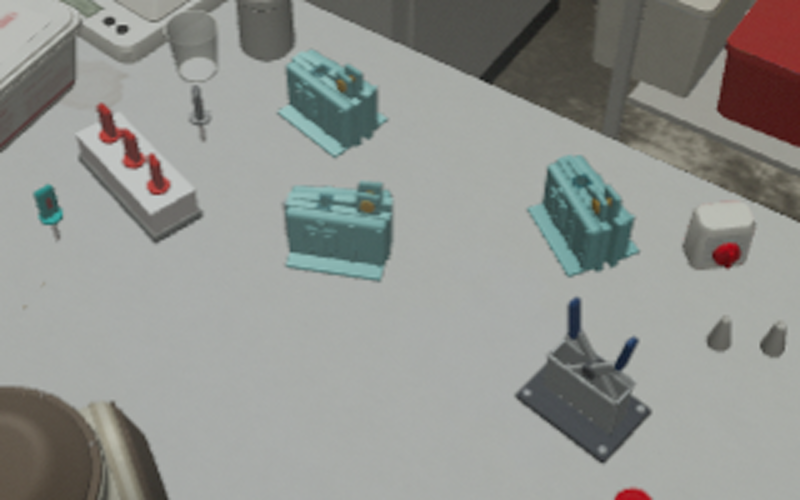

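>>> carry_out([
  [[0,0,-1.5,0,0,0.144],[0,0,-1.5,0,0,0.144],[0,0,-1.5,0,0,0.144],[0,0,-1.5,0,0,0.144],[0,0,-1.5,0,0,0.144],[0,0,-1.5,0,0,0.144],[0,0,-1.5,0,0,0.144],[0,0,-1.5,0,0,0.144],[0,0,0,0,0,0],[0,0,0,0,0,0]],
])

```text
time: 1.4
ee_pos: [0.2333, 0.5256, 0.3508]
tool_rot: [0.705, 0.709, -0.0, 0.0]
contact_force: [0.5, 0.0, -0.1]
opening: 0.0852
```

```bash
python3 -c "
from h import *
show()"
```

```text
t 1.4 p [0.2333 0.5256 0.3508] toolx yaw 90.32 z [-1.e-04 -1.e-04 -1.e+00] F [ 0.5  0.  -0.1] open 0.0852 q [ 1.019  0.141  1.211 -0.     1.79   1.013]
```

>>> carry_out([
  [[-4,2.7,0,0,0,0],[-4,2.7,0,0,0,0],[-4,2.7,0,0,0,0],[-4,2.7,0,0,0,0],[-4,2.7,0,0,0,0],[-4,2.7,0,0,0,0],[-4,2.7,0,0,0,0],[-4,2.7,0,0,0,0],[-4,2.7,0,0,0,0],[-4,2.7,0,0,0,0]],
])

```text
time: 2.4
ee_pos: [0.5042, 0.1238, 0.3503]
tool_rot: [0.705, 0.709, -0.0, -0.0]
contact_force: [-0.4, -0.1, -0.1]
opening: 0.0851
```

```bash
python3 -c "
from h import *
show()
im,T=snap('wrist','w1')
im,T=snap('scene','s1')
"
```

```text
t 2.4 p [0.5042 0.1238 0.3503] toolx yaw 90.31 z [-1.e-03 -1.e-04 -1.e+00] F [-0.4 -0.1 -0.1] open 0.0851 q [ 0.092  0.022  1.34  -0.     1.781  0.087]
```

View pics/w1.png

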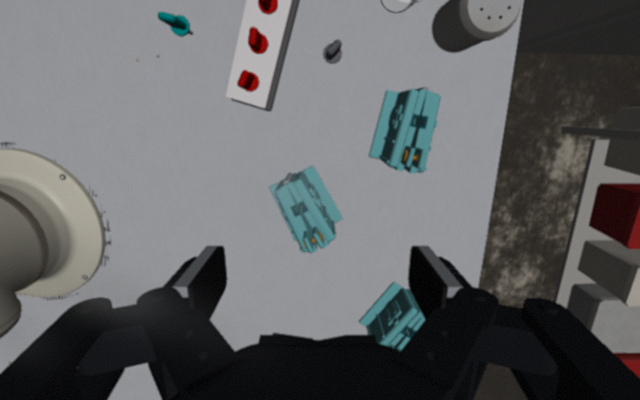

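>>> carry_out([
  [[-4,0,0,0,0,0],[-4,0,0,0,0,0],[-4,0,0,0,0,0],[-4,0,0,0,0,0],[-4,0,0,0,0,0],[-4,0,0,0,0,0],[-4,0,0,0,0,0],[-2,0,0,0,0,0],[0,0,0,0,0,0],[0,0,0,0,0,0]],
])

```text
time: 3.5
ee_pos: [0.5039, -0.1738, 0.3505]
tool_rot: [0.706, 0.708, -0.0, -0.001]
contact_force: [-0.3, 0.4, 0.7]
opening: 0.0857
```

```bash
python3 -c "
from h import *
show()
im,T=snap('wrist','w2')
im,T=snap('side','d2')
"
```

```text
t 3.5 p [ 0.5039 -0.1738  0.3505] toolx yaw 90.17 z [-1.e-03  7.e-04 -1.e+00] F [-0.3  0.4  0.7] open 0.0857 q [-0.477  0.051  1.309  0.     1.783 -0.48 ]
```

View pics/w2.png

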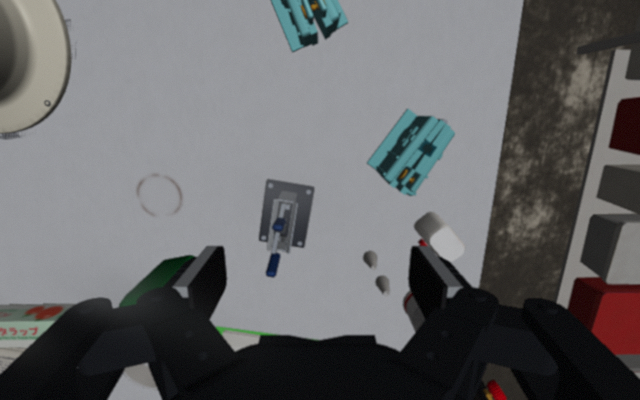

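View pics/d2.png

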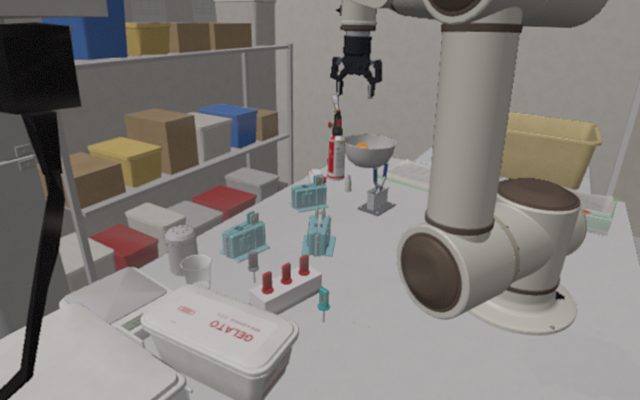

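```bash
python3 - <<'E'
from h import *
a=cv2.imread('pics/w1.png'); b=cv2.imread('pics/w2.png')
z=lambda im,x,y,w,h: cv2.resize(im[y:y+h,x:x+w],(400,int(400*h/w)),interpolation=cv2.INTER_CUBIC)
cv2.imwrite('pics/z1.png',np.hstack([z(a,260,150,100,110),z(a,355,75,100,110)]))
cv2.imwrite('pics/z2.png',np.hstack([z(b,355,95,110,110),z(b,230,170,110,110)]))
E
```

```text
(no output)
```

View pics/z1.png

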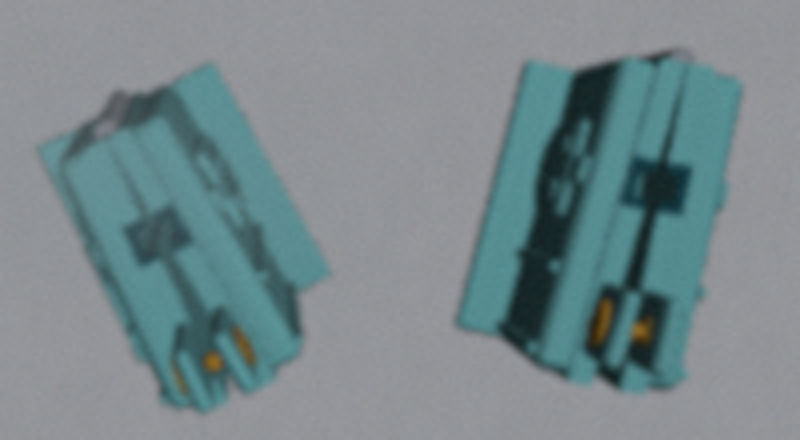

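View pics/z2.png

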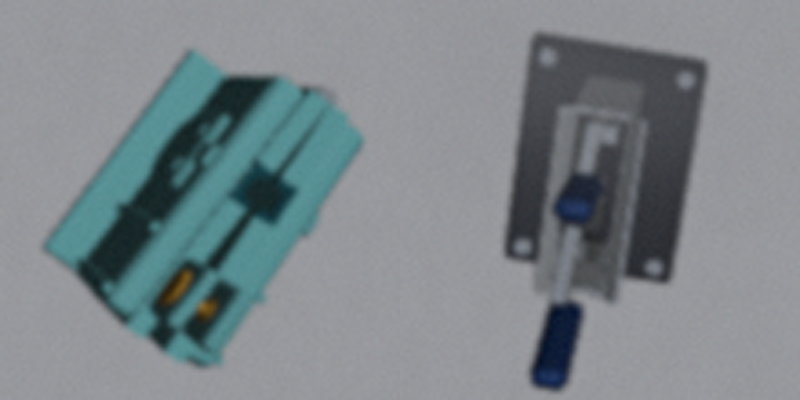

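```bash
python3 - <<'E'
from h import *
s=110/400
c=np.array([[138,35],[307,62],[268,280],[107,258]])*s+[230,170]
T1,T2=loadT('w1'),loadT('w2')
P=onz('wrist',c,.008,T2); print(P.round(4), P.mean(0).round(4))
for i in range(4): print(np.linalg.norm(P[i]-P[(i+1)%4]).round(4), np.degrees(np.arctan2(*(P[(i+1)%4]-P[i])[1::-1])).round(1))
h=np.array([[175,205],[150,372]])*s+[230,170]
H=onz('wrist',h,.14,T2);print(H.round(4),H.mean(0).round(4),np.linalg.norm(H[0]-H[1]), np.degrees(np.arctan2(*(H[0]-H[1])[1::-1])))
# mould foot corners
for nm,pts,T in [('B',np.array([[158,236,70],[210,65,5],[328,275,5],[42,148,5]]),T1),('A',np.array([[258,185,70],[125,62,5],[58,325,5]]),T1)]:
    o=np.array([260,150]) if nm=='B' else np.array([355,75])
    for p in pts: print(nm,onz('wrist',p[:2]/4+o,p[2]/1e3,T)[0].round(4))
for p in np.array([[265,193,70],[192,52,5],[45,245,5]]):
    print('C',onz('wrist',p[:2]*s+[355,95],p[2]/1e3,T2)[0].round(4))
E
```

```text
[[ 0.4233 -0.2096  0.008 ]
 [ 0.4982 -0.2217  0.008 ]
 [ 0.4799 -0.3272  0.008 ]
 [ 0.4045 -0.3163  0.008 ]] [ 0.4515 -0.2687  0.008 ]
0.0758 -9.2
0.1072 -99.9
0.0762 171.8
0.1084 80.0
[[ 0.4551 -0.2395  0.14  ]
 [ 0.4443 -0.3021  0.14  ]] [ 0.4497 -0.2708  0.14  ] 0.06356753862176998 80.2146690242224
B [0.4778 0.0581 0.07  ]
B [0.4955 0.1092 0.005 ]
B [0.5451 0.0206 0.005 ]
B [0.427  0.0747 0.005 ]
A [0.6395 0.182  0.07  ]
A [0.6063 0.225  0.005 ]
A [0.5859 0.1258 0.005 ]
C [ 0.6541 -0.1514  0.07  ]
C [ 0.6408 -0.0997  0.005 ]
C [ 0.5826 -0.1816  0.005 ]
```

>>> carry_out([
  [[-3.2,-1.8,2,0,0,0],[-3.2,-1.8,2,0,0,0],[-3.2,-1.8,2,0,0,0],[0,0,1,0,0,0.145],[0,0,1,0,0,0.145],[0,0,1,0,0,0.145],[0,0,1,0,0,0.145],[0,0,0,0,0,0.145],[0,0,0,0,0,0.145],[0,0,0,0,0,0.145]],
])

```text
time: 4.6
ee_pos: [0.4505, -0.269, 0.2513]
tool_rot: [0.962, 0.273, 0.0, 0.0]
contact_force: [-0.2, -0.5, 0.1]
opening: 0.0854
```

>>> carry_out([
  [[0,0,0,0,0,0.145],[0,0,0,0,0,0.145],[0,0,0,0,0,0.145],[0,0,0,0,0,0.145],[0,0,0,0,0,0.145],[0,0,0,0,0,0],[0,0,0,0,0,0],[0,0,0,0,0,0],[0,0,0,0,0,0],[0,0,0,0,0,0]],
])

```text
time: 5.6
ee_pos: [0.4501, -0.2702, 0.2513]
tool_rot: [0.997, -0.083, -0.0, 0.0]
contact_force: [0.5, 0.0, 0.5]
opening: 0.0854
```

```bash
python3 -c "
from h import *
show()
im,T=snap('wrist','w3')
cv2.imwrite('pics/w3z.png',cv2.resize(im[50:350,160:480],None,fx=2,fy=2))
"
```

```text
t 5.6 p [ 0.4501 -0.2702  0.2513] toolx yaw -9.55 z [-1.e-04 -1.e-04 -1.e+00] F [0.5 0.  0.5] open 0.0854 q [-0.687  0.04   1.518 -0.     1.584  1.05 ]
```

View pics/w3z.png

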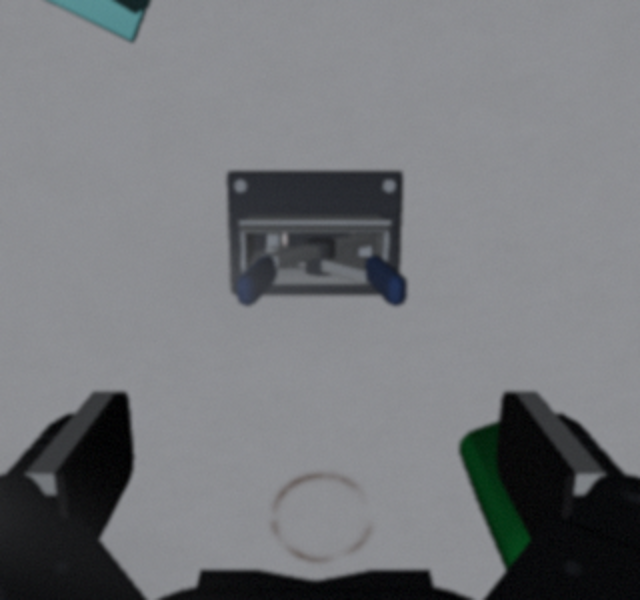

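```bash
python3 - <<'E'
from h import *
T2,T3=loadT('w2'),loadT('w3')
s=110/400
# yaw: image right in w3 = tool y (yaw -99.5) so left handle in w3 is +y one
X=[]
for a,b in [((283.5,194),(173,208)),((358.5,194),(150,376))]:
    o3,d3=ray('wrist',a,T3);o2,d2=ray('wrist',np.array(b)*s+[230,170],T2)
    x,r=tri([(o3,d3[0]),(o2,d2[0])]);print(x.round(4),np.round(r,4));X.append(x)
X=np.array(X);print(X.mean(0),np.linalg.norm(X[0]-X[1]))
c=np.array([[229,172],[402,172],[402,293],[230,293]])/2+[160,50]
P=onz('wrist',c,.008,T3);print(P.round(4),P.mean(0)); 
for i in range(4): print(np.linalg.norm(P[i]-P[(i+1)%4]).round(4), np.degrees(np.arctan2(*(P[(i+1)%4]-P[i])[1::-1])).round(1))
H=onz('wrist',[(283.5,194),(358.5,194)],.14,T3);print(H,H.mean(0), np.degrees(np.arctan2(*(H[0]-H[1])[1::-1])))
E
```

```text
[ 0.4542 -0.2409  0.1391] [0. 0.]
[ 0.4438 -0.3041  0.1394] [0.0003 0.0003]
[ 0.44903045 -0.27252044  0.13927868] 0.06408074079562705
[[ 0.4969 -0.224   0.008 ]
 [ 0.4791 -0.3292  0.008 ]
 [ 0.4023 -0.3192  0.008 ]
 [ 0.4209 -0.209   0.008 ]] [ 0.44980823 -0.27035809  0.008     ]
0.1067 -99.6
0.0775 172.6
0.1118 80.4
0.0774 -11.2
[[ 0.45439709 -0.24103784  0.14      ]
 [ 0.44375927 -0.30414996  0.14      ]] [ 0.44907818 -0.2725939   0.14      ] 80.43247240354047
```

>>> carry_out([
  [[-0.07,0.25,0.3,0,0,0],[0,0,3,0,0,0],[0,0,3,0,0,0],[0,0,1.5,0,0,0],[0,0,1.5,0,0,0],[0,0,1.5,0,0,0],[0,0,1.5,0,0,0],[0,0,1.5,0,0,0],[0,0,1.5,0,0,0],[0,0,0,0,0,0]],
])

```text
time: 6.65
ee_pos: [0.4481, -0.2722, 0.0964]
tool_rot: [0.996, -0.084, -0.001, -0.001]
contact_force: [0.3, 0.1, -0.3]
opening: 0.0857
```

```bash
python3 -c "
from h import *
show()
im,T=snap('wrist','w4')
im,T=snap('side','d4')
cv2.imwrite('pics/w4z.png',cv2.resize(im[130:280,300:460],None,fx=4,fy=4))
"
```

```text
t 6.65 p [ 0.4481 -0.2722  0.0964] toolx yaw -9.63 z [-0.0025  0.0019 -1.    ] F [ 0.3  0.1 -0.3] open 0.0857 q [-0.693  0.133  1.738 -0.     1.274  1.046]
```

View pics/w4.png

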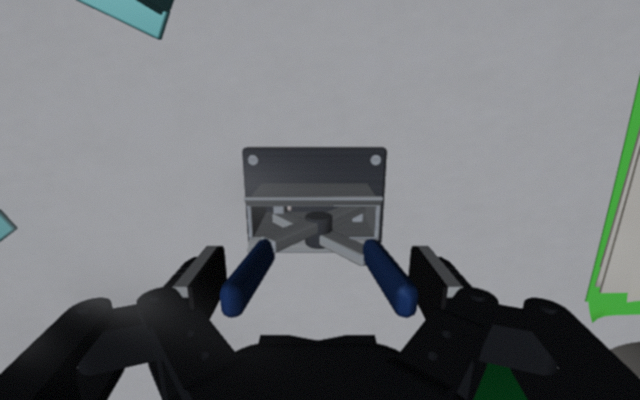

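View pics/w4z.png

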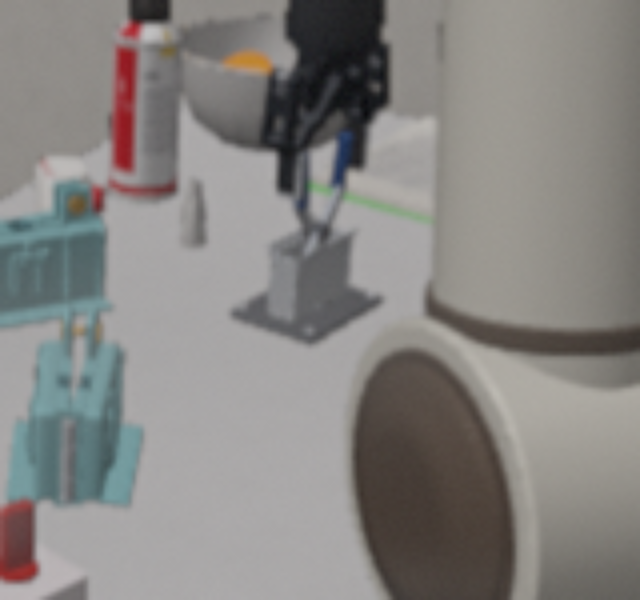

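>>> carry_out([
  [[0,0,0,0,0,0],[0,0,0,0,0,0],[0,0,0,0,0,0],[0,0,0,0,0,0],[0,0,0,0,0,0],[0,0,0,0,0,0],[0,0,0,0,0,0],[0,0,0,0,0,0],[0,0,0,0,0,0],[0,0,0,0,0,0]],
], hand=0.72)

```text
time: 7.75
ee_pos: [0.4499, -0.2738, 0.1005]
tool_rot: [0.996, -0.084, 0.002, 0.001]
contact_force: [-1.0, -2.2, 11.6]
opening: 0.0615
```

```bash
python3 -c "
from h import *
show()
im,T=snap('wrist','w5')
"
```

```text
t 7.75 p [ 0.4499 -0.2738  0.1005] toolx yaw -9.64 z [ 0.0029 -0.0031 -1.    ] F [-1.  -2.2 11.6] open 0.0615 q [-6.930e-01  1.290e-01  1.733e+00 -1.000e-03  1.275e+00  1.047e+00]
```

View pics/w5.png

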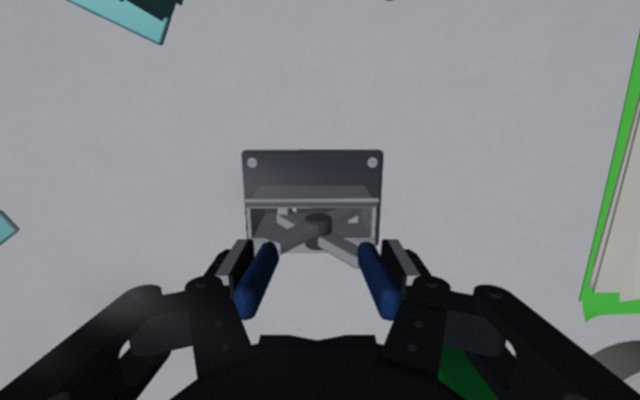

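>>> carry_out([
  [[0,0,-0.5,0,0,0],[0,0,-1,0,0,0],[0,0,-1.5,0,0,0],[0,0,-1.5,0,0,0],[0,0,-2,0,0,0],[0,0,-2,0,0,0],[0,0,-2,0,0,0],[0,0,-2,0,0,0],[0,0,-2,0,0,0],[0,0,0,0,0,0]],
])

```text
time: 8.8
ee_pos: [0.4496, -0.2731, 0.2466]
tool_rot: [0.996, -0.084, 0.002, 0.001]
contact_force: [1.0, -1.0, -0.1]
opening: 0.0617
```

```bash
python3 -c "
from h import *
show()
im,T=snap('wrist','w6')
im2,T=snap('side','d6')
cv2.imwrite('pics/d6z.png',cv2.resize(np.hstack([im2[50:250,290:450],im[200:400,240:400]]),None,fx=2.5,fy=2.5))
"
```

```text
t 8.8 p [ 0.4496 -0.2731  0.2466] toolx yaw -9.63 z [ 0.0034 -0.0029 -1.    ] F [ 1.  -1.  -0.1] open 0.0617 q [-0.692  0.04   1.527 -0.     1.57   1.047]
```

View pics/d6z.png

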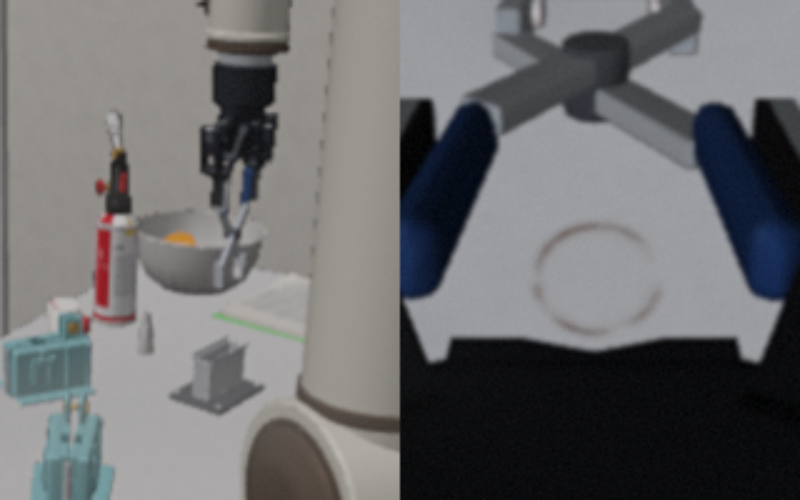

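View pics/w6.png

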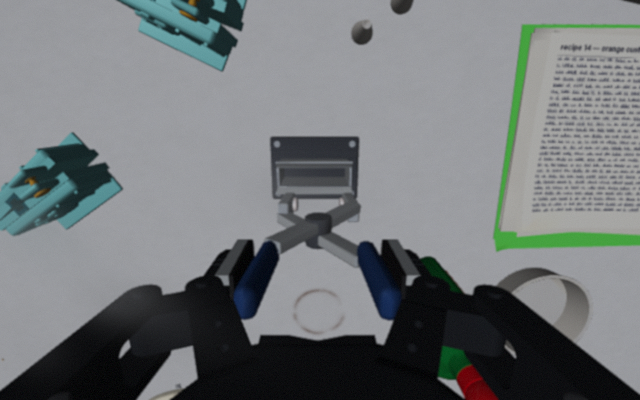

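>>> carry_out([
  [[3.45,-2.05,-1.5,0,0,0],[3.45,-2.05,-1.5,0,0,0],[3.45,-2.05,-1.5,0,0,0],[3.45,-2.05,-1.5,0,0,0],[0,0,0,0,0,-0.135],[0,0,0,0,0,-0.135],[0,0,0,0,0,-0.135],[0,0,0,0,0,-0.135],[0,0,0,0,0,-0.135],[0,0,0,0,0,-0.135]],
])

```text
time: 9.9
ee_pos: [0.5986, -0.2147, 0.3019]
tool_rot: [0.948, 0.318, -0.001, -0.001]
contact_force: [-0.6, 0.4, -1.0]
opening: 0.0616
```

>>> carry_out([
  [[0,0,0,0,0,-0.135],[0,0,0,0,0,-0.135],[0,0,0,0,0,-0.135],[0,0,0,0,0,0],[0,0,0,0,0,0],[0,0,0,0,0,0],[0,0,0,0,0,0],[0,0,0,0,0,0],[0,0,0,0,0,0],[0,0,0,0,0,0]],
])

```text
time: 10.9
ee_pos: [0.5988, -0.2149, 0.3033]
tool_rot: [0.866, 0.5, -0.0, 0.0]
contact_force: [-0.3, 0.4, -1.3]
opening: 0.0614
```

```bash
python3 -c "
from h import *
show()
im,T=snap('wrist','w7')
cv2.imwrite('pics/w7z.png',cv2.resize(im[0:260,180:460],None,fx=2.8,fy=2.3,interpolation=cv2.INTER_CUBIC))
"
```

```text
t 10.9 p [ 0.5988 -0.2149  0.3033] toolx yaw 59.96 z [-1.e-04 -1.e-04 -1.e+00] F [-0.3  0.4 -1.3] open 0.0614 q [-0.466  0.269  1.152 -0.     1.721  0.059]
```

View pics/w7.png

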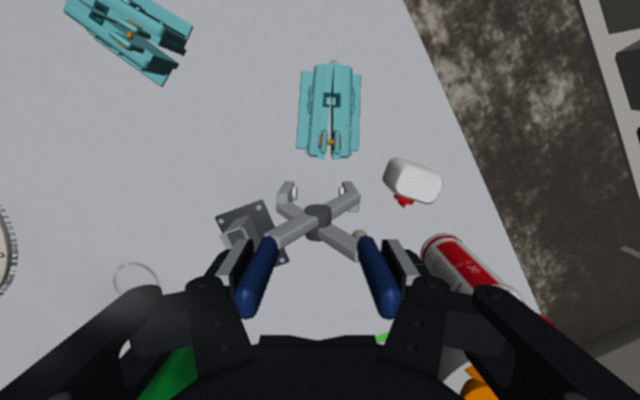

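```bash
python3 -c "
from h import *
im=cv2.imread('pics/w7.png')
a=cv2.resize(im[50:170,280:380],None,fx=5,fy=5,interpolation=cv2.INTER_CUBIC)
cv2.imwrite('pics/w7z.png',a)
"
```

```text
(no output)
```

View pics/w7z.png

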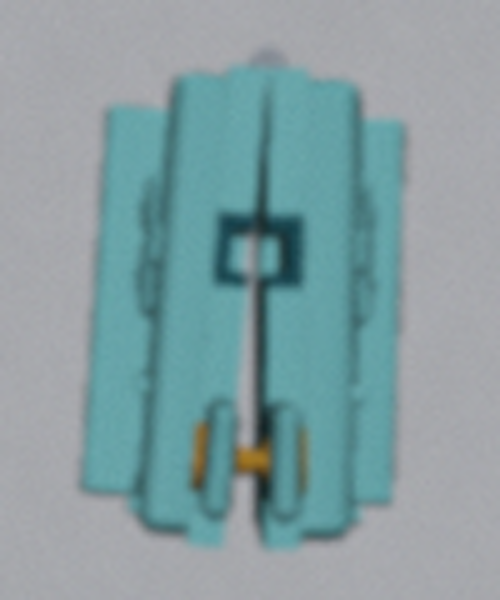

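```bash
cat > fit.py <<'E'
from h import *
from scipy.optimize import least_squares
KP={'bf+':((40,50,5),0),'bf-':((40,-50,5),0),'lf+':((-40,50,5),1),'lf-':((-40,-50,5),1),'be':((3.5,-32,98),0),'le':((-3.5,-32,98),1),
 'hole':((0,15,70),.5)}
def pt(p,k):
    x,y,yaw,leaf=p; (a,b,c),part=KP[k]; v=np.array([a,b,c])/1e3
    if part:
        # leaf opens: ear end moves to -x. rotate about (0,56mm)
        th=-leaf*part; d=v[:2]-[0,.056]; cs,sn=np.cos(th),np.sin(th); v[:2]=[0,.056]+np.array([cs*d[0]-sn*d[1],sn*d[0]+cs*d[1]])
    cs,sn=np.cos(yaw),np.sin(yaw)   # yaw: direction of own x
    return np.array([x+cs*v[0]-sn*v[1],y+sn*v[0]+cs*v[1],v[2]])
def fit(obs,p0,n='wrist'):
    """obs: list of (T,{key:(u,v)})"""
    def res(p): return np.concatenate([(proj(n,[pt(p,k) for k in d],T)-np.array([d[k] for k in d])).ravel() for T,d in obs])
    r=least_squares(res,p0,loss='soft_l1',x_scale=[.01,.01,.1,.1]); 
    p=r.x; print('fit',p[:2].round(4),'yaw_x',np.degrees(p[2]).round(2),'leaf',p[3].round(3),'rms px',np.sqrt((res(p)**2).mean()).round(2)); print(res(p).reshape(-1,2).round(1).tolist())
    return p
def stud(p,xo=0):
    cs,sn=np.cos(p[2]),np.sin(p[2]); v=np.array([xo,-.032]); return np.array([p[0]+cs*v[0]-sn*v[1],p[1]+sn*v[0]+cs*v[1]])
def hole(p):
    cs,sn=np.cos(p[2]),np.sin(p[2]); return np.array([p[0]-sn*.015,p[1]+cs*.015])
E
python3 - <<'E'
from fit import *
T=loadT('w7')
d={'bf+':(405,122),'bf-':(392,502),'lf+':(107,105),'lf-':(83,490),'be':(288,462),'le':(219,460),'hole':(258,252)}
d={k:(v[0]/5+280,v[1]/5+50) for k,v in d.items()}
p=fit([(T,d)],[.64,-.16,np.radians(-30),.1]); print(stud(p),hole(p))
# jaw location in tool frame at 92.5 mm below TCP
c=get_calibration('wrist')['T_tool_cam']
print(proj('wrist',[(0,.02,.0925),(0,-.02,.0925),(0,.02,.06),(0,-.02,.06)],c))
E
```

```text
fit [ 0.6476 -0.1656] yaw_x -30.05 leaf 0.086 rms px 0.59
[[0.1, 0.2], [0.1, -1.0], [-0.2, 0.9], [-0.5, -1.3], [-0.3, 0.5], [0.5, 0.4], [0.3, -0.5]]
[ 0.63153912 -0.19333582] [ 0.65507238 -0.15265185]
[[344.07386701 201.15664859]
 [293.76594576 201.16577836]
 [348.02629709 214.21689346]
 [290.33962195 214.22790808]]
```

```bash
python3 -c "
from h import *
im=cv2.imread('pics/w7.png')
a=cv2.resize(im[160:270,250:390],None,fx=5,fy=5,interpolation=cv2.INTER_CUBIC)
cv2.imwrite('pics/w7y.png',a)
"
```

```text
(no output)
```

View pics/w7y.png

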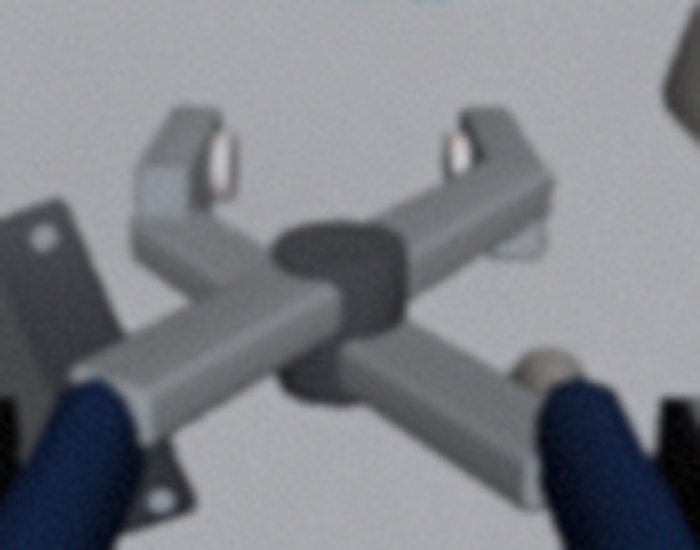

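```bash
python3 - <<'E'
from h import *
a,T=snap('side','d8'); b,T=snap('scene','s8')
st=read_state(); Rm=R.from_quat(st['tool_rot']).as_matrix()
L=[]
for n,im in (('side',a),('scene',b)):
    q=proj(n,[st['ee_pos']+Rm@[0,0,.05]],T_wc(n))[0].astype(int); print(n,q)
    x0,y0=max(q[0]-40,0),max(q[1]-40,0)
    print(x0,y0); L.append(cv2.resize(im[y0:y0+80,x0:x0+80],(400,400),interpolation=cv2.INTER_CUBIC))
cv2.imwrite('pics/z8.png',np.hstack(L))
E
```

```text
side [330 127]
290 87
scene [414 174]
374 134
```

View pics/z8.png

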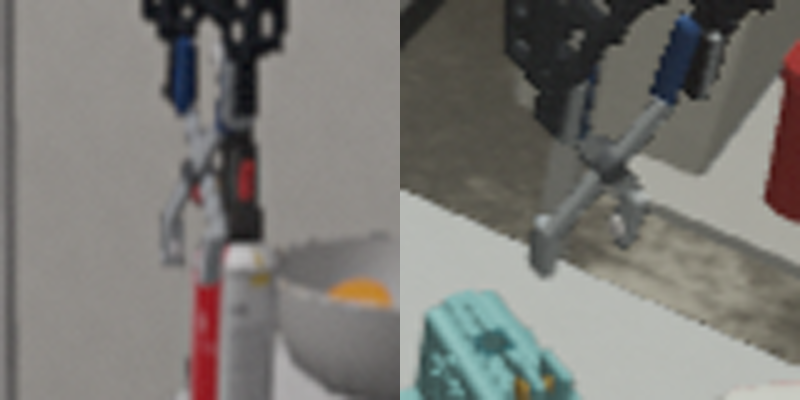

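```bash
python3 - <<'E'
from h import *
st=read_state(); Rm=R.from_quat(st['tool_rot']).as_matrix()
Ts,Td=T_wc('scene'),T_wc('side')
for nm,s,d in [('-y',(402.4,189),(331.6,144)),('+y',(419,183),(324.4,139.4))]:
    o1,d1=ray('scene',s,Ts);o2,d2=ray('side',d,Td)
    x,r=tri([(o1,d1[0]),(o2,d2[0])]); print(nm,(Rm.T@(x-st['ee_pos'])*1e3).round(1),np.round(r,4))
for z in(0.06,.0925): 
  for x in (-7,7,3,17): print(x,z,[proj(n,[st['ee_pos']+Rm@[x/1e3,y,z] for y in(-.027,.027)],T).round(0).tolist() for n,T in(('scene',Ts),('side',Td))])
E
```

```text
-y [  7.2 -20.1  96.8] [0.0007 0.0007]
+y [ 5.8 25.6 94.5] [0. 0.]
-7 0.06 [[[405.0, 183.0], [425.0, 176.0]], [[337.0, 132.0], [328.0, 128.0]]]
7 0.06 [[[402.0, 179.0], [422.0, 172.0]], [[333.0, 133.0], [324.0, 129.0]]]
3 0.06 [[[403.0, 180.0], [422.0, 173.0]], [[334.0, 132.0], [325.0, 128.0]]]
17 0.06 [[[400.0, 176.0], [419.0, 169.0]], [[330.0, 133.0], [321.0, 129.0]]]
-7 0.0925 [[[403.0, 193.0], [423.0, 186.0]], [[337.0, 142.0], [328.0, 138.0]]]
7 0.0925 [[[400.0, 189.0], [419.0, 182.0]], [[333.0, 143.0], [324.0, 139.0]]]
3 0.0925 [[[401.0, 190.0], [420.0, 183.0]], [[334.0, 143.0], [325.0, 139.0]]]
17 0.0925 [[[398.0, 186.0], [417.0, 179.0]], [[330.0, 143.0], [321.0, 139.0]]]
```

>>> carry_out([
  [[1.3,0.6,0,0,0,0],[1.3,0.6,0,0,0,0],[0,0,2,0,0,0],[0,0,2,0,0,0],[0,0,2,0,0,0],[0,0,2,0,0,0],[0,0,1.5,0,0,0],[0,0,0,0,0,0],[0,0,0,0,0,0],[0,0,0,0,0,0]],
])

```text
time: 12.05
ee_pos: [0.6227, -0.1984, 0.2096]
tool_rot: [0.866, 0.5, 0.0, 0.001]
contact_force: [-0.3, 0.7, -1.2]
opening: 0.0614
```

```bash
python3 -c "
from h import *
show()
im,T=snap('wrist','w9')
cv2.imwrite('pics/w9z.png',cv2.resize(im[60:260,220:420],None,fx=3,fy=3,interpolation=cv2.INTER_CUBIC))
"
```

```text
t 12.05 p [ 0.6227 -0.1984  0.2096] toolx yaw 59.98 z [ 1.4e-03 -7.0e-04 -1.0e+00] F [-0.3  0.7 -1.2] open 0.0614 q [-0.426  0.321  1.272 -0.     1.547  0.098]
```

View pics/w9z.png

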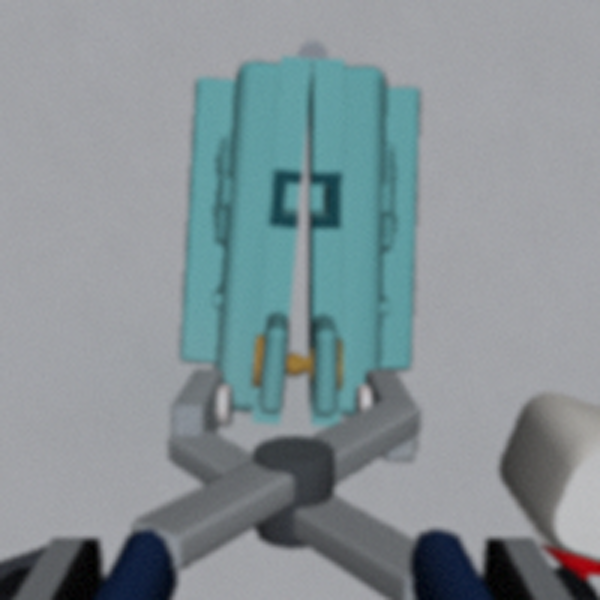

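>>> carry_out([
  [[0,0.1,0.5,0,0,0],[0,0,0.6,0,0,0],[0,0,0.6,0,0,0],[0,0,0.5,0,0,0],[0,0,0.5,0,0,0],[0,0,0.5,0,0,0],[0,0,0.5,0,0,0],[0,0,0.5,0,0,0],[0,0,0,0,0,0],[0,0,0,0,0,0]],
])

```text
time: 13.1
ee_pos: [0.623, -0.1989, 0.1663]
tool_rot: [0.866, 0.5, -0.0, 0.0]
contact_force: [0.5, 0.0, -0.8]
opening: 0.0617
```

```bash
python3 -c "
from h import *
show()
im,T=snap('wrist','w10')
b,T=snap('scene','s10')
cv2.imwrite('pics/w10z.png',np.hstack([cv2.resize(im[60:260,220:420],None,fx=2.5,fy=2.5,interpolation=cv2.INTER_CUBIC),cv2.resize(b[150:250,350:410],(300,500))]))
"
```

```text
t 13.1 p [ 0.623  -0.1989  0.1663] toolx yaw 59.97 z [-1.e-04 -1.e-04 -1.e+00] F [ 0.5  0.  -0.8] open 0.0617 q [-0.427  0.342  1.333 -0.     1.467  0.097]
```

View pics/w10z.png

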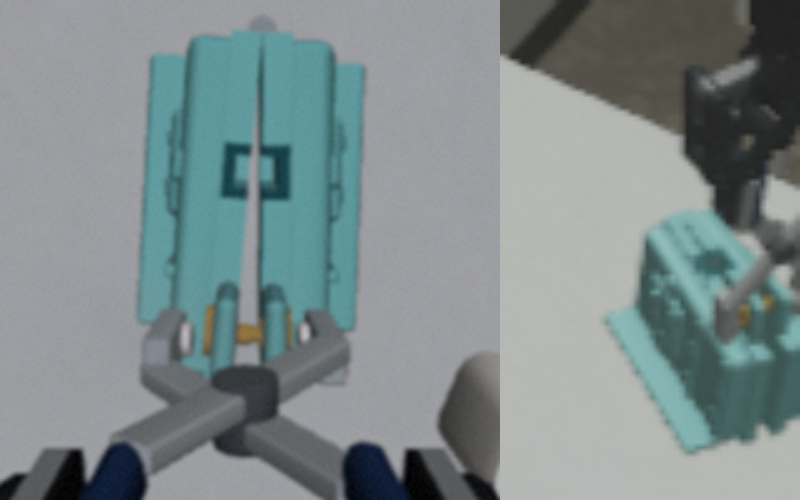

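>>> carry_out([
  [[0.2,0.25,-0.5,0,0,0],[0,0,0,0,0,0],[0,0,0,0,0,0],[0,0,0,0,0,0],[0,0,0,0,0,0],[0,0,0,0,0,0],[0,0,0,0,0,0],[0,0,0,0,0,0],[0,0,0,0,0,0],[0,0,0,0,0,0]],
], hand=0.6)

```text
time: 14.2
ee_pos: [0.6262, -0.1984, 0.1713]
tool_rot: [0.866, 0.5, -0.0, 0.0]
contact_force: [-0.1, 0.3, -1.6]
opening: 0.0513
```

```bash
python3 -c "
from h import *
show()
im,T=snap('wrist','w11')
b,T=snap('scene','s11')
cv2.imwrite('pics/w11z.png',np.hstack([cv2.resize(im[60:260,220:420],None,fx=2.5,fy=2.5,interpolation=cv2.INTER_CUBIC),cv2.resize(b[150:250,350:410],(300,500))]))
"
```

```text
t 14.2 p [ 0.6262 -0.1984  0.1713] toolx yaw 59.98 z [-1.e-04 -1.e-04 -1.e+00] F [-0.1  0.3 -1.6] open 0.0513 q [-0.424  0.345  1.318 -0.     1.478  0.1  ]
```

View pics/w11z.png

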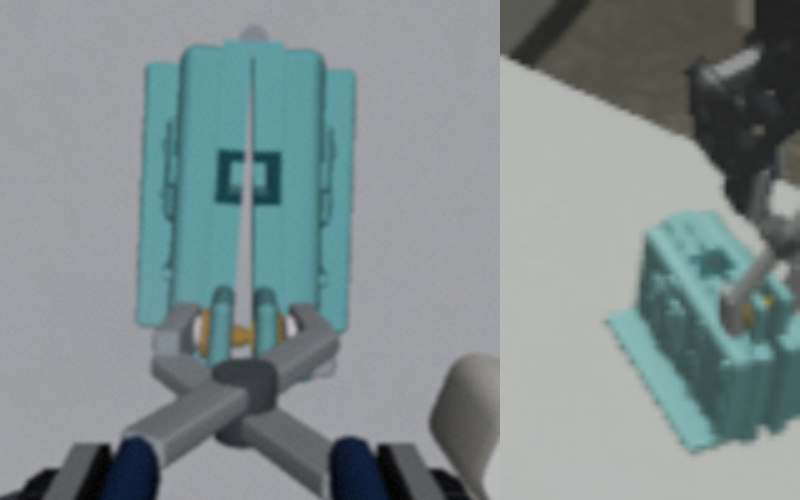

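>>> carry_out([
  [[0,0.1,0,0,0,0],[0,0.1,0,0,0,0],[0,0,0,0,0,0],[0,0,0,0,0,0],[0,0,0,0,0,0],[0,0,0,0,0,0],[0,0,0,0,0,0],[0,0,0,0,0,0],[0,0,0,0,0,0],[0,0,0,0,0,0]],
], hand=0.52)

```text
time: 15.3
ee_pos: [0.6284, -0.1996, 0.173]
tool_rot: [0.866, 0.5, 0.001, 0.001]
contact_force: [-2.1, 0.1, 12.4]
opening: 0.0446
```

```bash
python3 -c "
from h import *
show()
im,T=snap('wrist','w12')
b,T=snap('scene','s12')
cv2.imwrite('pics/w12z.png',np.hstack([cv2.resize(im[60:260,220:420],None,fx=2.5,fy=2.5,interpolation=cv2.INTER_CUBIC),cv2.resize(b[150:250,350:410],(300,500))]))
"
```

```text
t 15.3 p [ 0.6284 -0.1996  0.173 ] toolx yaw 59.98 z [ 0.0021 -0.0011 -1.    ] F [-2.1  0.1 12.4] open 0.0446 q [-0.424  0.348  1.311 -0.     1.48   0.1  ]
```

View pics/w12z.png

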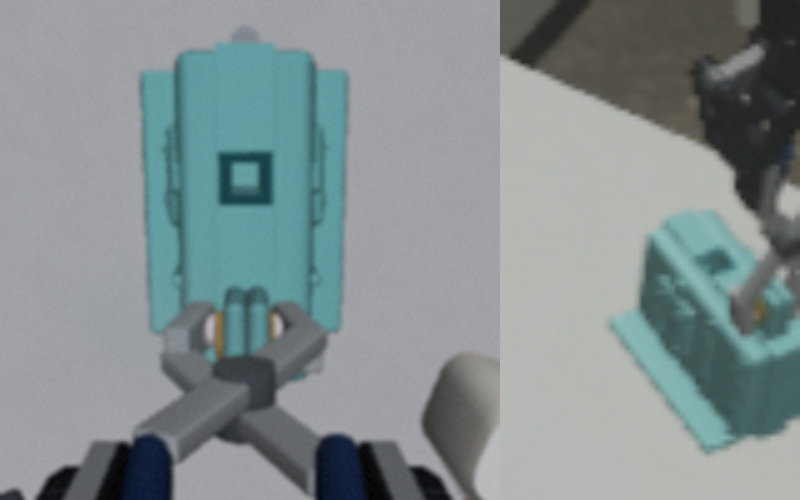

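>>> carry_out([
  [[0,0,-0.2,0,0,0],[0,0,-0.2,0,0,0],[0,0,0,0,0,0],[0,0,0,0,0,0],[0,0,0,0,0,0],[0,0,-0.5,0,0,0],[0,0,-1,0,0,0],[0,0,-1.5,0,0,0],[0,0,-1.5,0,0,0],[0,0,-1.5,0,0,0]],
], hand=0.72)

```text
time: 16.4
ee_pos: [0.6281, -0.1995, 0.2374]
tool_rot: [0.866, 0.5, 0.0, 0.001]
contact_force: [0.4, 0.0, -0.9]
opening: 0.0617
```

```bash
python3 -c "
from h import *
show()
im,T=snap('wrist','w13')
b,T=snap('scene','s13')
cv2.imwrite('pics/w13z.png',np.hstack([cv2.resize(im[60:300,200:440],None,fx=2,fy=2,interpolation=cv2.INTER_CUBIC),cv2.resize(b[130:250,350:430],(320,480))]))
"
```

```text
t 16.4 p [ 0.6281 -0.1995  0.2374] toolx yaw 59.98 z [ 1.1e-03 -6.0e-04 -1.0e+00] F [ 0.4  0.  -0.9] open 0.0617 q [-0.424  0.325  1.212 -0.     1.604  0.1  ]
```

View pics/w13z.png

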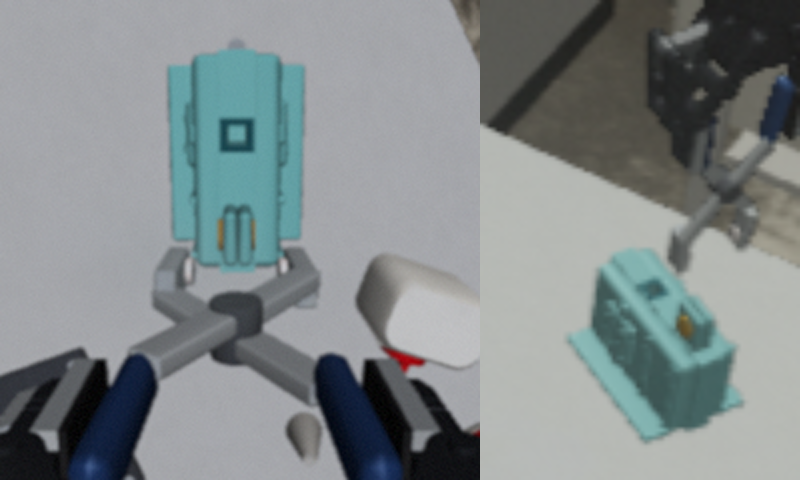

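>>> carry_out([
  [[1.94,-3.66,-1.3,0,0,0],[1.94,-3.66,-1.3,0,0,0],[1.94,-3.66,-1.3,0,0,0],[1.94,-3.66,-1.3,0,0,0],[1.94,-3.66,-1.3,0,0,0],[0,0,0,0,0,-0.129],[0,0,0,0,0,-0.129],[0,0,0,0,0,-0.129],[0,0,0,0,0,-0.129],[0,0,0,0,0,-0.129]],
])

```text
time: 17.5
ee_pos: [0.5179, -0.0238, 0.3001]
tool_rot: [0.661, 0.75, -0.0, -0.0]
contact_force: [-0.3, 0.5, -1.6]
opening: 0.0616
```

>>> carry_out([
  [[0,0,0,0,0,-0.129],[0,0,0,0,0,-0.129],[0,0,0,0,0,-0.129],[0,0,0,0,0,0],[0,0,0,0,0,0],[0,0,0,0,0,0],[0,0,0,0,0,0],[0,0,0,0,0,0],[0,0,0,0,0,0],[0,0,0,0,0,0]],
])

```text
time: 18.5
ee_pos: [0.518, -0.0238, 0.3003]
tool_rot: [0.507, 0.862, -0.0, -0.0]
contact_force: [0.1, -0.4, -0.6]
opening: 0.0618
```

```bash
python3 -c "
from h import *
show()
im,T=snap('wrist','w14')
"
```

```text
t 18.5 p [ 0.518  -0.0238  0.3003] toolx yaw 119.09 z [-1.e-04 -1.e-04 -1.e+00] F [ 0.1 -0.4 -0.6] open 0.0618 q [-0.195  0.018  1.443 -0.     1.681 -0.702]
```

View pics/w14.png

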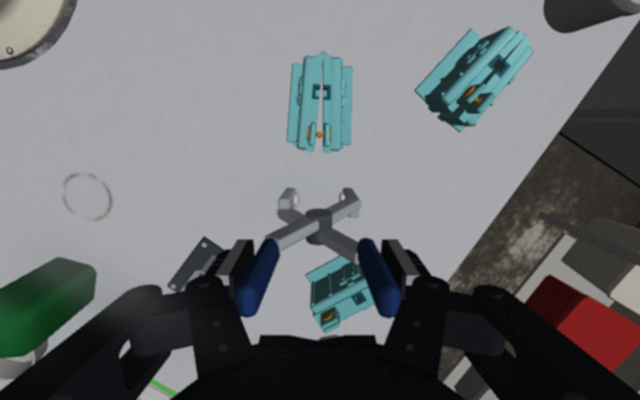

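```bash
python3 -c "
from h import *
im=cv2.imread('pics/w14.png')
cv2.imwrite('pics/w14z.png',cv2.resize(im[40:160,270:370],None,fx=5,fy=5,interpolation=cv2.INTER_CUBIC))
"
```

```text
(no output)
```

View pics/w14z.png

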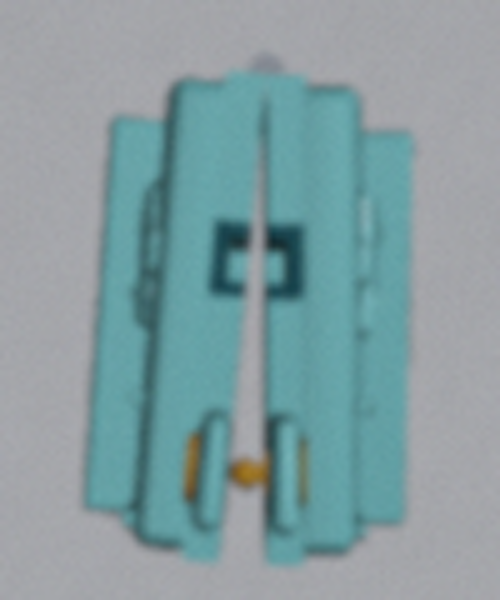

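```bash
python3 - <<'E'
from fit import *
T=loadT('w14')
d={'bf+':(412,133),'bf-':(408,523),'lf+':(113,118),'lf-':(86,508),'be':(288,472),'le':(212,471),'hole':(257,258)}
d={k:(v[0]/5+270,v[1]/5+40) for k,v in d.items()}
p=fit([(T,d)],[.485,.045,np.radians(29),.1]); print(stud(p),hole(p))
yaw=np.degrees(p[2])+90; xd=np.array([np.cos(p[2]),np.sin(p[2])]);yd=np.array([-xd[1],xd[0]])
t=np.array(p[:2])-.005*xd-.041*yd+xd*.0005
st=read_state();Rm=R.from_quat(st['tool_rot']).as_matrix()
print('target TCP',t,'tool yaw',yaw,'shift',Rm.T@(np.r_[t,.2]-st['ee_pos'])*100)
E
```

```text
fit [0.4868 0.047 ] yaw_x 29.68 leaf 0.104 rms px 0.67
[[0.3, 0.2], [-0.3, -1.6], [-0.7, 0.5], [-0.4, -1.3], [-0.1, 0.5], [0.5, 0.1], [0.4, 0.1]]
[0.5026343  0.01922323] [0.47936258 0.06005737]
target TCP [0.50318094 0.00917578] tool yaw 119.67918235846668 shift [ 3.60794627  0.30647327 10.02977023]
```

>>> carry_out([
  [[1.8,0.25,1.5,0,0,-0.01],[1.8,0.25,1.6,0,0,0],[0,0,2,0,0,0],[0,0,2,0,0,0],[0,0,1.5,0,0,0],[0,0,1,0,0,0],[0,0,1,0,0,0],[0,0,1,0,0,0],[0,0,1,0,0,0],[0,0,0,0,0,0]],
])

```text
time: 19.55
ee_pos: [0.5043, 0.01, 0.173]
tool_rot: [0.502, 0.865, -0.0, -0.001]
contact_force: [0.3, -0.3, -2.3]
opening: 0.0612
```

```bash
python3 -c "
from h import *
show()
im,T=snap('wrist','w15')
b,T=snap('scene','s15')
cv2.imwrite('pics/w15z.png',np.hstack([cv2.resize(im[60:260,220:420],None,fx=2.5,fy=2.5,interpolation=cv2.INTER_CUBIC),cv2.resize(b[160:250,260:330],(389,500))]))
"
```

```text
t 19.55 p [0.5043 0.01   0.173 ] toolx yaw 119.68 z [-1.7e-03  1.0e-04 -1.0e+00] F [ 0.3 -0.3 -2.3] open 0.0612 q [-0.133  0.032  1.685 -0.     1.426 -0.651]
```

View pics/w15z.png

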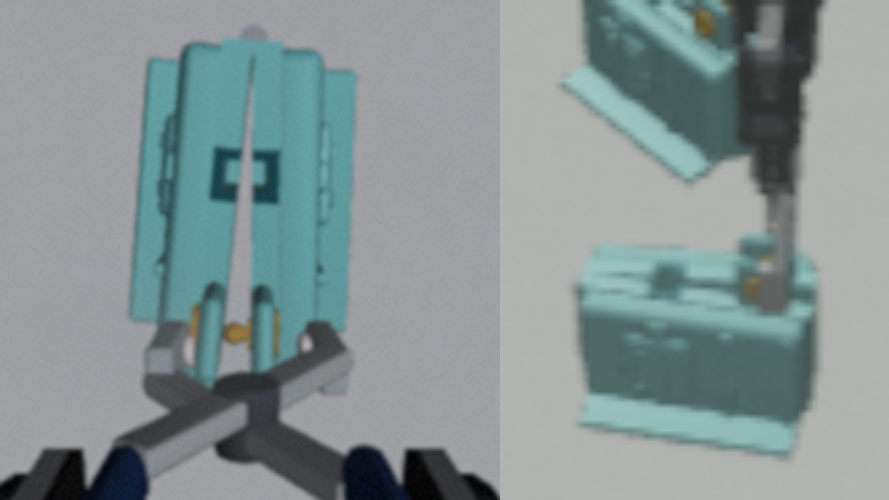

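>>> carry_out([
  [[0.2,0,-0.1,0,0,0],[0.2,0,0,0,0,0],[0,0,0,0,0,0],[0,0,0,0,0,0],[0,0,0,0,0,0],[0,0,0,0,0,0],[0,0,0,0,0,0],[0,0,0,0,0,0],[0,0,0,0,0,0],[0,0,0,0,0,0]],
], hand=0.6)

```text
time: 20.65
ee_pos: [0.5028, 0.0135, 0.1753]
tool_rot: [0.502, 0.865, -0.0, 0.0]
contact_force: [-0.7, -0.1, -0.5]
opening: 0.0516
```

```bash
python3 -c "
from h import *
show()
im,T=snap('wrist','w16')
b,T=snap('scene','s16')
cv2.imwrite('pics/w16z.png',np.hstack([cv2.resize(im[60:260,220:420],None,fx=2.5,fy=2.5,interpolation=cv2.INTER_CUBIC),cv2.resize(b[160:250,260:330],(389,500))]))
"
```

```text
t 20.65 p [0.5028 0.0135 0.1753] toolx yaw 119.68 z [ 0.e+00 -1.e-04 -1.e+00] F [-0.7 -0.1 -0.5] open 0.0516 q [-0.127  0.026  1.686 -0.     1.429 -0.644]
```

View pics/w16z.png

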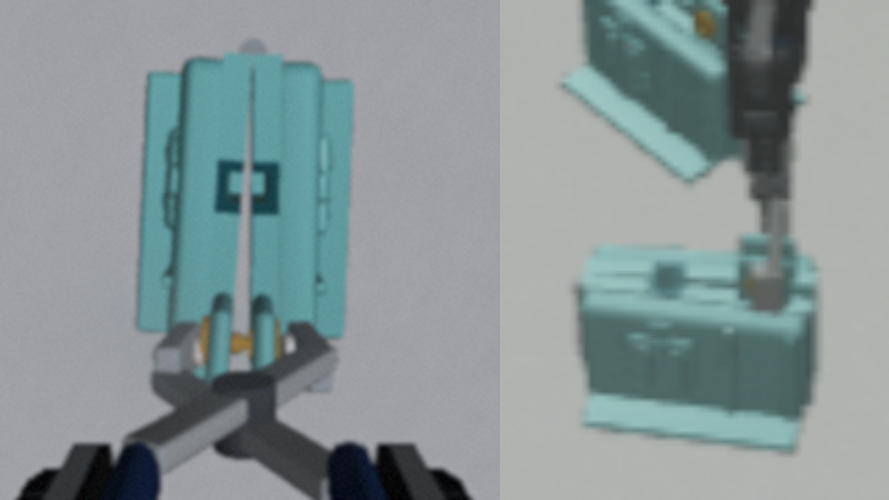

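Aligned; close.

>>> carry_out([
  [[0,0,-0.1,0,0,0],[0,0,-0.1,0,0,0],[0,0,0,0,0,0],[0,0,0,0,0,0],[0,0,0,0,0,0],[0,0,0,0,0,0],[0,0,0,0,0,0],[0,0,0,0,0,0],[0,0,0,0,0,0],[0,0,0,0,0,0]],
], hand=0.52)

```text
time: 21.75
ee_pos: [0.5027, 0.0134, 0.1773]
tool_rot: [0.502, 0.865, -0.0, -0.0]
contact_force: [-0.6, -0.8, -1.8]
opening: 0.0445
```

```bash
python3 -c "
from h import *
show()
im,T=snap('wrist','w17')
b,T=snap('scene','s17')
cv2.imwrite('pics/w17z.png',np.hstack([cv2.resize(im[60:260,220:420],None,fx=2.5,fy=2.5,interpolation=cv2.INTER_CUBIC),cv2.resize(b[160:250,260:330],(389,500))]))
"
```

```text
t 21.75 p [0.5027 0.0134 0.1773] toolx yaw 119.68 z [-1.e-04 -1.e-04 -1.e+00] F [-0.6 -0.8 -1.8] open 0.0445 q [-0.127  0.025  1.683 -0.     1.433 -0.644]
```

View pics/w17z.png

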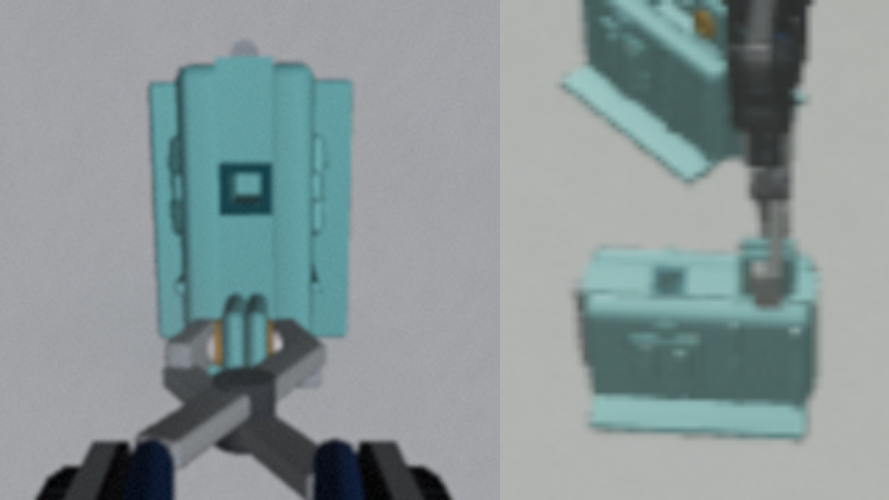

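Shut, no vertical force. Release and lift.

>>> carry_out([
  [[0,0,0,0,0,0],[0,0,0,0,0,0],[0,0,-0.1,0,0,0],[0,0,-0.5,0,0,0],[0,0,-1.5,0,0,0],[0,0,-2,0,0,0],[0,0,-2,0,0,0],[0,0,-2,0,0,0],[0,0,-2,0,0,0],[0,0,-2,0,0,0]],
], hand=0.72)

```text
time: 22.85
ee_pos: [0.5026, 0.0135, 0.2996]
tool_rot: [0.502, 0.865, 0.0, 0.0]
contact_force: [0.5, 0.5, -1.4]
opening: 0.0614
```

```bash
python3 -c "
from h import *
show()
im,T=snap('wrist','w18')
"
```

```text
t 22.85 p [0.5026 0.0135 0.2996] toolx yaw 119.68 z [ 3.e-04 -1.e-04 -1.e+00] F [ 0.5  0.5 -1.4] open 0.0614 q [-0.127 -0.016  1.478 -0.     1.679 -0.645]
```

View pics/w18.png

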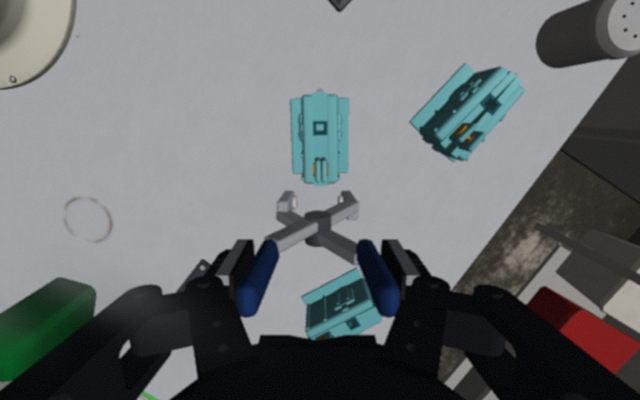

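>>> carry_out([
  [[0.2,3.6,0,0,0,0],[0.2,3.6,0,0,0,0],[0.2,3.6,0,0,0,0],[0.1,3.6,0,0,0,0],[0,0,0,0,0,0.125],[0,0,0,0,0,0.125],[0,0,0,0,0,0.125],[0,0,0,0,0,0.125],[0,0,0,0,0,0.125],[0,0,0,0,0,0]],
])

```text
time: 23.9
ee_pos: [0.6244, 0.0908, 0.2982]
tool_rot: [0.745, 0.667, -0.0, -0.0]
contact_force: [-0.3, -0.3, -1.6]
opening: 0.0616
```

```bash
python3 -c "
from h import *
show()
im,T=snap('wrist','w19')
cv2.imwrite('pics/w19z.png',cv2.resize(im[30:180,260:400],None,fx=4,fy=4,interpolation=cv2.INTER_CUBIC))
"
```

```text
t 23.9 p [0.6244 0.0908 0.2982] toolx yaw 83.73 z [-2.e-04 -1.e-04 -1.e+00] F [-0.3 -0.3 -1.6] open 0.0616 q [ 0.022  0.258  1.176 -0.     1.708  0.132]
```

View pics/w19z.png

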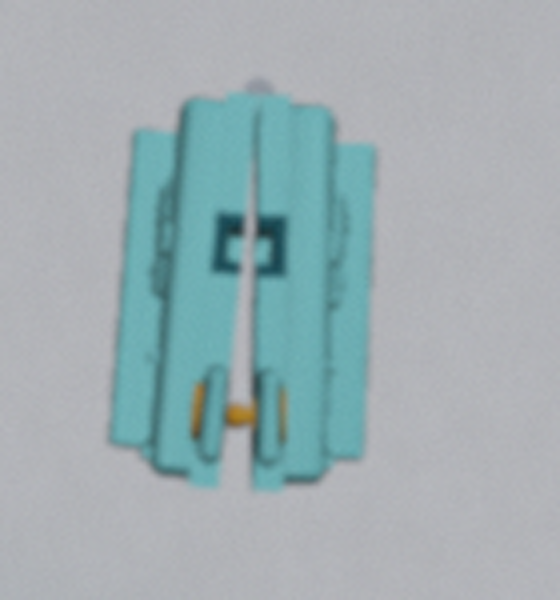

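View pics/w19.png

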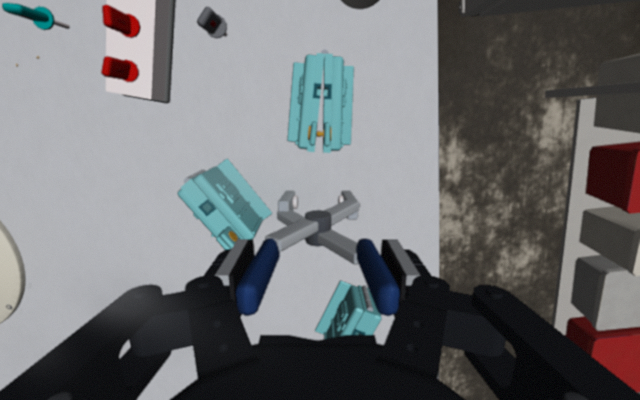

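```bash
python3 - <<'E'
from fit import *
T=loadT('w19')
d={'bf+':(375,146),'bf-':(362,458),'lf+':(135,130),'lf-':(110,443),'be':(270,416),'le':(211,415),'hole':(250,244)}
d={k:(v[0]/4+260,v[1]/4+30) for k,v in d.items()}
p=fit([(T,d)],[.638,.167,np.radians(-6),.1]); print(stud(p),hole(p))
yaw=np.degrees(p[2])+90; xd=np.array([np.cos(p[2]),np.sin(p[2])]);yd=np.array([-xd[1],xd[0]])
t=np.array(p[:2])-.003*xd-.0365*yd
st=read_state();Rm=R.from_quat(st['tool_rot']).as_matrix()
print('target TCP',t,'tool yaw',yaw,'shift',Rm.T@(np.r_[t,.177]-st['ee_pos'])*100)
# B reprojection check: jaw vs prior
E
```

```text
fit [0.6395 0.1668] yaw_x -7.18 leaf 0.09 rms px 0.6
[[0.3, 0.5], [0.3, -1.1], [-0.7, 0.5], [-0.5, -1.2], [-0.4, 0.6], [0.8, -0.0], [0.2, -0.0]]
[0.63548358 0.13507462] [0.6413554  0.18170639]
target TCP [0.63194489 0.13098467] tool yaw 82.82315042392295 shift [ 4.07351601  0.33712762 12.12317077]
```

>>> carry_out([
  [[2,0.15,1.5,0,0,0.016],[2,0.15,1.5,0,0,0],[0,0,2,0,0,0],[0,0,1.5,0,0,0],[0,0,1.5,0,0,0],[0,0,1,0,0,0],[0,0,1,0,0,0],[0,0,1,0,0,0],[0,0,1,0,0,0],[0,0,0,0,0,0]],
])

```text
time: 24.95
ee_pos: [0.6315, 0.1301, 0.1767]
tool_rot: [0.749, 0.662, -0.001, -0.001]
contact_force: [-0.6, -0.4, -1.4]
opening: 0.0618
```

```bash
python3 -c "
from h import *
show()
im,T=snap('wrist','w20')
b,T=snap('scene','s20')
cv2.imwrite('pics/w20z.png',np.hstack([cv2.resize(im[60:260,220:420],None,fx=2.5,fy=2.5,interpolation=cv2.INTER_CUBIC),cv2.resize(b[110:200,260:330],(389,500))]))
"
```

```text
t 24.95 p [0.6315 0.1301 0.1767] toolx yaw 82.95 z [-1.9e-03 -3.0e-04 -1.0e+00] F [-0.6 -0.4 -1.4] open 0.0618 q [ 0.084  0.319  1.342 -0.     1.483  0.207]
```

View pics/w20z.png

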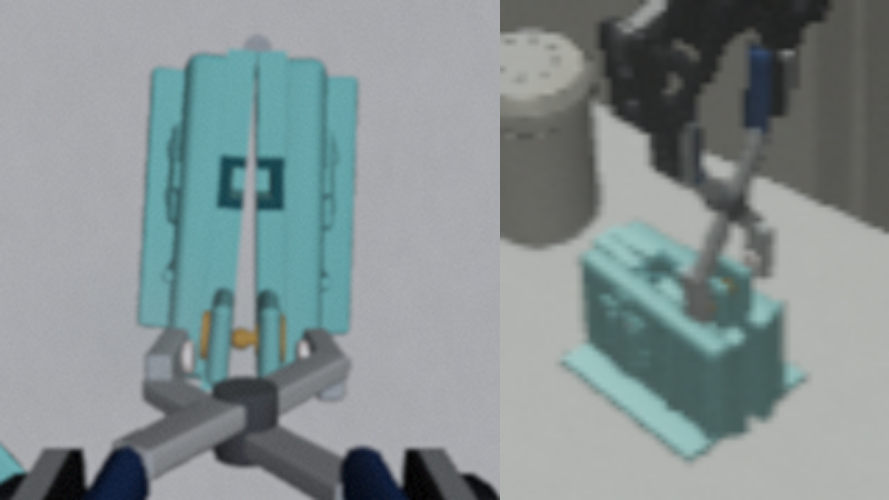

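>>> carry_out([
  [[0.2,0.05,0,0,0,0],[0.2,0.05,0,0,0,0],[0,0,0,0,0,0],[0,0,0,0,0,0],[0,0,0,0,0,0],[0,0,0,0,0,0],[0,0,0,0,0,0],[0,0,0,0,0,0],[0,0,0,0,0,0],[0,0,0,0,0,0]],
], hand=0.6)

```text
time: 26.05
ee_pos: [0.6334, 0.1341, 0.1783]
tool_rot: [0.749, 0.662, -0.0, 0.0]
contact_force: [0.1, 0.9, -0.7]
opening: 0.0516
```

>>> carry_out([
  [[0,0,-0.1,0,0,0],[0,0,0,0,0,0],[0,0,0,0,0,0],[0,0,0,0,0,0],[0,0,0,0,0,0],[0,0,0,0,0,0],[0,0,0,0,0,0],[0,0,0,0,0,0],[0,0,0,0,0,0],[0,0,0,0,0,0]],
], hand=0.52)

```text
time: 27.05
ee_pos: [0.6334, 0.134, 0.1793]
tool_rot: [0.749, 0.662, -0.0, 0.0]
contact_force: [0.5, 0.1, -1.0]
opening: 0.0448
```

```bash
python3 -c "
from h import *
show()
im,T=snap('wrist','w21')
b,T=snap('scene','s21')
cv2.imwrite('pics/w21z.png',np.hstack([cv2.resize(im[60:260,220:420],None,fx=2.5,fy=2.5,interpolation=cv2.INTER_CUBIC),cv2.resize(b[110:200,260:330],(389,500))]))
"
```

```text
t 27.05 p [0.6334 0.134  0.1793] toolx yaw 82.95 z [-0.e+00 -1.e-04 -1.e+00] F [ 0.5  0.1 -1. ] open 0.0448 q [ 0.09   0.322  1.333 -0.     1.487  0.213]
```

View pics/w21z.png

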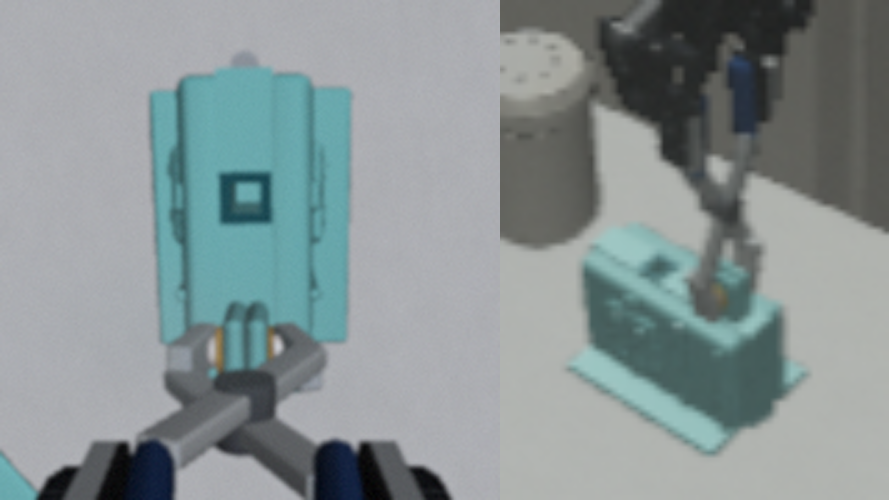

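Shut. Release, lift.

>>> carry_out([
  [[0,0,0,0,0,0],[0,0,0,0,0,0],[0,0,-0.1,0,0,0],[0,0,-0.5,0,0,0],[0,0,-1.5,0,0,0],[0,0,-2,0,0,0],[0,0,-2,0,0,0],[0,0,-2,0,0,0],[0,0,-2,0,0,0],[0,0,-2,0,0,0]],
], hand=0.72)

```text
time: 28.15
ee_pos: [0.6333, 0.1341, 0.3026]
tool_rot: [0.749, 0.662, 0.0, 0.0]
contact_force: [0.6, 0.3, -1.6]
opening: 0.0613
```

```bash
python3 -c "
from h import *
show()
im,T=snap('wrist','w22')
im,T=snap('scene','s22')
"
```

```text
t 28.15 p [0.6333 0.1341 0.3026] toolx yaw 82.96 z [ 0.0012  0.     -1.    ] F [ 0.6  0.3 -1.6] open 0.0613 q [ 0.09   0.293  1.123 -0.     1.724  0.213]
```

View pics/w22.png

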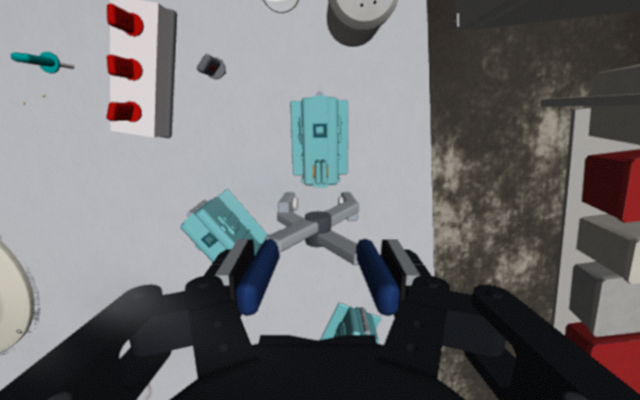

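View pics/s22.png

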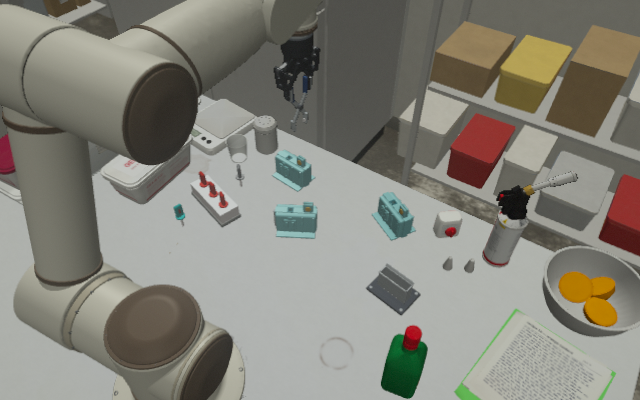

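>>> carry_out([
  [[-2,-0.6,0,0,0,0],[-4,-1.2,0,0,0,0],[-4.6,-1.4,0,0,0,0],[-4.6,-1.4,0,0,0,0],[-4.6,-1.4,0,0,0,0],[-4.6,-1.4,0,0,0,0],[-4.6,-1.4,0,0,0,0],[-4.6,-1.4,0,0,0,0],[-4.5,-1.5,0,0,0,0],[-3,-1,0,0,0,0.06]],
])

```text
time: 29.25
ee_pos: [0.4553, -0.2605, 0.3003]
tool_rot: [0.769, 0.639, -0.0, 0.0]
contact_force: [1.4, -0.5, -0.5]
opening: 0.0617
```

>>> carry_out([
  [[0,0,0,0,0,0.1],[0,0,0,0,0,0.14],[0,0,0,0,0,0.147],[0,0,0,0,0,0.147],[0,0,0,0,0,0.147],[0,0,0,0,0,0.147],[0,0,0,0,0,0.147],[0,0,0,0,0,0.147],[0,0,0,0,0,0.147],[0,0,0,0,0,0.147]],
])

```text
time: 30.25
ee_pos: [0.4568, -0.2581, 0.3003]
tool_rot: [1.0, -0.017, -0.0, 0.0]
contact_force: [-0.3, 0.4, -1.3]
opening: 0.0614
```

>>> carry_out([
  [[0,0,0.5,0,0,0.09],[0,0,1,0,0,0.05],[0,0,1,0,0,0],[0,0,1,0,0,0],[0,0,1,0,0,0],[0,0,0.6,0,0,0],[0,0,0,0,0,0],[0,0,0,0,0,0],[0,0,0,0,0,0],[0,0,0,0,0,0]],
])

```text
time: 31.25
ee_pos: [0.4571, -0.2584, 0.2497]
tool_rot: [0.996, -0.084, 0.0, 0.0]
contact_force: [-0.4, 0.3, -1.9]
opening: 0.0617
```

```bash
python3 -c "
from h import *
show()
im,T=snap('wrist','w23')
cv2.imwrite('pics/w23z.png',cv2.resize(im[110:270,220:420],None,fx=4,fy=3.7,interpolation=cv2.INTER_CUBIC))
"
```

```text
t 31.25 p [ 0.4571 -0.2584  0.2497] toolx yaw -9.63 z [ 5.e-04 -5.e-04 -1.e+00] F [-0.4  0.3 -1.9] open 0.0617 q [-0.661  0.04   1.521 -0.     1.58   1.078]
```

View pics/w23z.png

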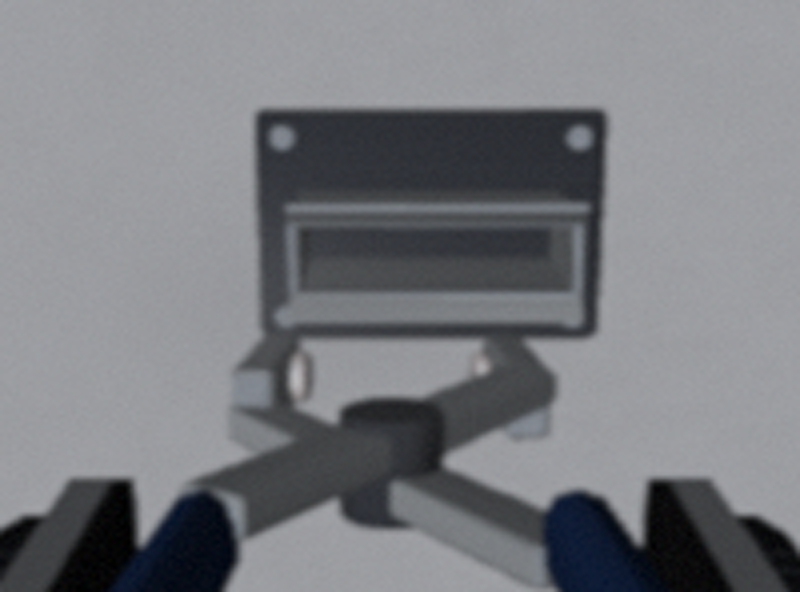

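```bash
python3 - <<'E'
from h import *
T=loadT('w23'); st=read_state(); Rm=R.from_quat(st['tool_rot']).as_matrix()
q=np.array([[285,208],[590,208],[580,318],[285,318]])/[4,3.7]+[220,110]
P=onz('wrist',q,.065,T); print(P.round(4),P.mean(0).round(4))
q=np.array([[258,112],[605,112],[596,335],[265,335]])/[4,3.7]+[220,110]
B=onz('wrist',q,.008,T); print(B.round(4),B.mean(0).round(4))
for X in(P,B): print((Rm.T@(X.mean(0)-st['ee_pos'])*1e3).round(1))
# jaw: discs px and tip; tool x for given depth
c=get_calibration('wrist')['T_tool_cam']
for nm,zpx,dep in [('disc L',(298,378),.082),('disc R',(482,365),.082),('tipL',(275,340),.0925),('tipR',(515,340),.0925)]:
    uv=np.array(zpx)/[4,3.7]+[220,110]; o,d=ray('wrist',uv,c); print(nm,uv,((o+d[0]*(dep-o[2])/d[0][2])*1e3).round(1))
# same at w6 (just after extraction)
E
python3 -c "
import cv2
im=cv2.imread('pics/w6.png')
cv2.imwrite('pics/w6z.png',cv2.resize(im[110:270,220:420],None,fx=4,fy=3.7,interpolation=cv2.INTER_CUBIC))
"
```

```text
[[ 0.4726 -0.2321  0.065 ]
 [ 0.4589 -0.3128  0.065 ]
 [ 0.4265 -0.306   0.065 ]
 [ 0.4401 -0.2258  0.065 ]] [ 0.4495 -0.2692  0.065 ]
[[ 0.4969 -0.2236  0.008 ]
 [ 0.479  -0.3291  0.008 ]
 [ 0.4027 -0.3168  0.008 ]
 [ 0.4207 -0.2108  0.008 ]] [ 0.4498 -0.2701  0.008 ]
[ -5.7  11.9 184.7]
[ -5.2  12.7 241.7]
disc L [294.5        212.16216216] [ -7.3 -18.2  82. ]
disc R [340.5        208.64864865] [-4.5 17.1 82. ]
tipL [288.75       201.89189189] [ -2.1 -23.4  92.5]
tipR [348.75       201.89189189] [-2.1 24.4 92.5]
```

View pics/w6z.png

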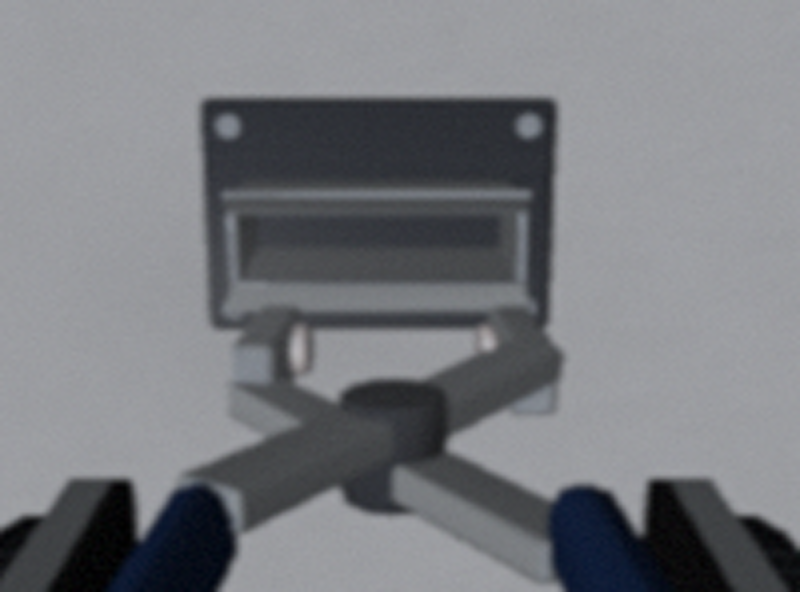

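>>> carry_out([
  [[-0.2,0.6,0,0,0,0],[-0.2,0.58,0,0,0,0],[0,0,0,0,0.035,0],[0,0,0,0,0.035,0],[-0.07,0,1,0,0,0],[-0.07,0,1,0,0,0],[-0.07,0,1,0,0,0],[-0.07,0,1,0,0,0],[-0.07,0,1,0,0,0],[-0.07,0,1,0,0,0]],
])

```text
time: 32.3
ee_pos: [0.4511, -0.2691, 0.1881]
tool_rot: [0.996, -0.084, 0.035, 0.003]
contact_force: [-0.4, 0.0, -1.1]
opening: 0.0614
```

>>> carry_out([
  [[0,0,0,0,0,0],[0,0,0,0,0,0],[0,0,0,0,0,0],[0,0,0,0,0,0],[0,0,0,0,0,0],[0,0,0,0,0,0],[0,0,0,0,0,0],[0,0,0,0,0,0],[0,0,0,0,0,0],[0,0,0,0,0,0]],
])

```text
time: 33.3
ee_pos: [0.451, -0.2692, 0.1892]
tool_rot: [0.996, -0.084, 0.035, 0.003]
contact_force: [-0.4, 0.0, -1.5]
opening: 0.0612
```

```bash
python3 -c "
from h import *
show()
im,T=snap('wrist','w24')
b,T=snap('side','d24');s,T=snap('scene','s24')
z=cv2.resize(im[110:270,220:420],(500,400),interpolation=cv2.INTER_CUBIC)
cv2.imwrite('pics/w24z.png',np.vstack([z,np.hstack([cv2.resize(b[140:230,330:420],(250,200),interpolation=cv2.INTER_CUBIC),cv2.resize(s[220:320,350:450],(250,200),interpolation=cv2.INTER_CUBIC)])]))
"
```

```text
t 33.3 p [ 0.451  -0.2692  0.1892] toolx yaw -9.64 z [ 0.0689 -0.0117 -0.9976] F [-0.4  0.  -1.5] open 0.0612 q [-0.707  0.022  1.664  0.036  1.396  1.027]
```

View pics/w24z.png

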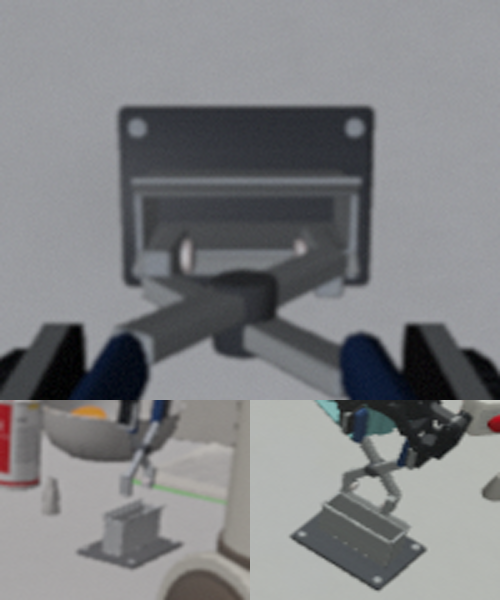

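```bash
python3 - <<'E'
from h import *
st=read_state(); Rm=R.from_quat(st['tool_rot']).as_matrix(); c=get_calibration('wrist')['T_tool_cam']
im=cv2.imread('pics/w24.png')
for x in(-8,-6): print((st['ee_pos']+Rm@[x/1e3,.0005,.0925]).round(4))
T=loadT('w24')
q=np.array([[132,180],[362,180],[357,275],[136,275]])/2.5+[220,110]
print(onz('wrist',q,.065,T).round(4), onz('wrist',q,.065,T).mean(0).round(4))
for zpx,dep in [((188,250),.082),((301,243),.082),((170,228),.0925),((320,228),.0925)]:
    uv=np.array(zpx)/2.5+[220,110]; o,d=ray('wrist',uv,c); X=o+d[0]*(dep-o[2])/d[0][2]; print(uv,(X*1e3).round(1),(st['ee_pos']+Rm@X).round(4))
Ts=T_wc('scene')
cv2.imwrite('pics/s24z.png',cv2.resize(cv2.imread('pics/s24.png')[210:320,345:455],(660,660),interpolation=cv2.INTER_CUBIC))
E
```

```text
[ 0.4495 -0.2695  0.0963]
[ 0.4514 -0.2698  0.0965]
[[ 0.473  -0.2321  0.065 ]
 [ 0.4593 -0.3128  0.065 ]
 [ 0.4249 -0.3062  0.065 ]
 [ 0.4384 -0.2267  0.065 ]] [ 0.4489 -0.2695  0.065 ]
[295.2 210. ] [ -5.6 -17.6  82. ] [ 0.4542 -0.2519  0.107 ]
[340.4 207.2] [-3.3 17.  82. ] [ 0.4506 -0.2864  0.1071]
[288.  201.2] [ -1.6 -24.   92.5] [ 0.4599 -0.2464  0.0968]
[348.  201.2] [-1.6 23.8 92.5] [ 0.4519 -0.2935  0.0968]
```

View pics/s24z.png

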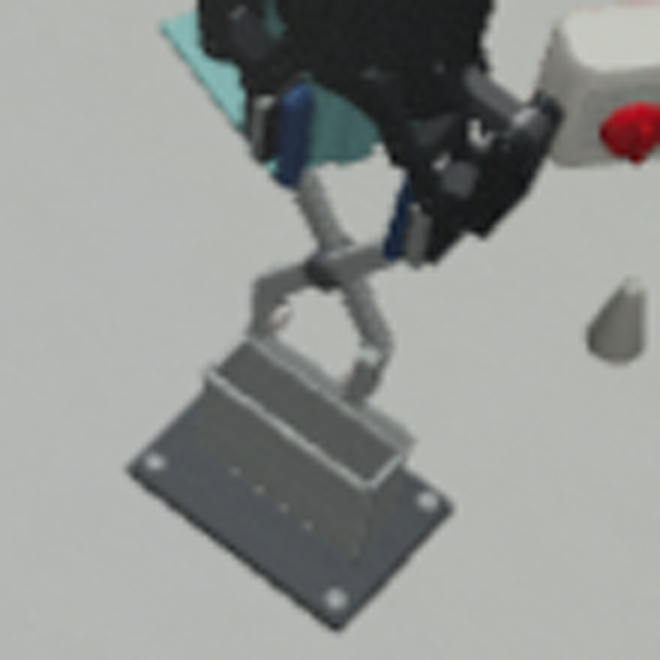

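```bash
python3 - <<'E'
from h import *
P=onz('scene',[(388.7,265.8),(405,275.8)],.0965);print(P.round(4),P.mean(0).round(4))
q=np.array([[205,378],[255,335],[415,440],[370,490]])/6+[345,210]
P=onz('scene',q,.065);print(P.round(4),P.mean(0).round(4))
E
```

```text
[[ 0.4491 -0.2492  0.0965]
 [ 0.4453 -0.2933  0.0965]] [ 0.4472 -0.2712  0.0965]
[[ 0.4398 -0.2325  0.065 ]
 [ 0.4691 -0.239   0.065 ]
 [ 0.4601 -0.3144  0.065 ]
 [ 0.4299 -0.3101  0.065 ]] [ 0.4497 -0.274   0.065 ]
```

>>> carry_out([
  [[-0.07,0,1,0,0,0],[-0.07,0,1,0,0,0],[-0.07,0,1,0,0,0],[-0.035,0,0.5,0,0,0],[-0.035,0,0.5,0,0,0],[-0.035,0,0.5,0,0,0],[-0.035,0,0.5,0,0,0],[0,0,0,0,0,0],[0,0,0,0,0,0],[0,0,0,0,0,0]],
])

```text
time: 34.45
ee_pos: [0.4512, -0.2693, 0.1393]
tool_rot: [0.996, -0.084, 0.035, 0.003]
contact_force: [-0.6, -0.5, -1.4]
opening: 0.0618
```

```bash
python3 -c "
from h import *
show()
im,T=snap('wrist','w25')
b,T=snap('side','d25');s,T=snap('scene','s25')
z=cv2.resize(im[110:270,220:420],(500,400),interpolation=cv2.INTER_CUBIC)
cv2.imwrite('pics/w25z.png',np.vstack([z,np.hstack([cv2.resize(b[140:230,330:420],(250,200),interpolation=cv2.INTER_CUBIC),cv2.resize(s[220:320,350:450],(250,200),interpolation=cv2.INTER_CUBIC)])]))
"
```

```text
t 34.45 p [ 0.4512 -0.2693  0.1393] toolx yaw -9.64 z [ 0.0693 -0.0121 -0.9975] F [-0.6 -0.5 -1.4] open 0.0618 q [-0.707  0.054  1.734  0.037  1.293  1.023]
```

View pics/w25z.png

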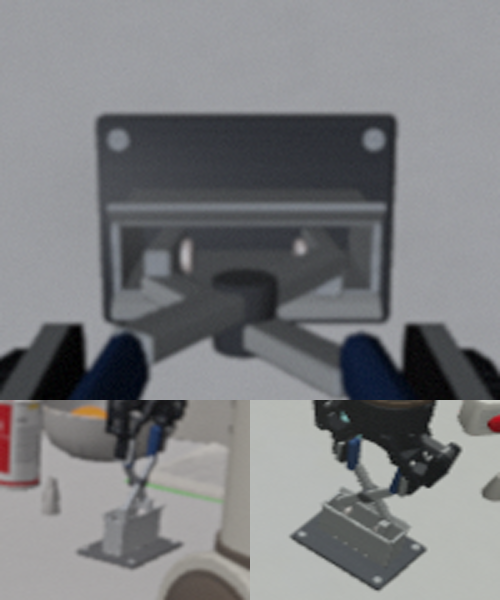

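In the pocket, no side force. Continue down.

>>> carry_out([
  [[-0.035,0,0.5,0,0,0],[-0.035,0,0.5,0,0,0],[-0.035,0,0.5,0,0,0],[-0.035,0,0.5,0,0,0],[-0.035,0,0.5,0,0,0],[-0.035,0,0.5,0,0,0],[-0.035,0,0.5,0,0,0],[0,0,0,0,0,0],[0,0,0,0,0,0],[0,0,0,0,0,0]],
])

```text
time: 35.6
ee_pos: [0.4511, -0.2693, 0.1041]
tool_rot: [0.996, -0.084, 0.035, 0.003]
contact_force: [1.1, -0.8, -1.5]
opening: 0.0614
```

```bash
python3 -c "
from h import *
show()
"
```

```text
t 35.6 p [ 0.4511 -0.2693  0.1041] toolx yaw -9.63 z [ 0.069  -0.0119 -0.9975] F [ 1.1 -0.8 -1.5] open 0.0614 q [-0.707  0.084  1.777  0.038  1.22   1.02 ]
```

>>> carry_out([
  [[-0.015,0,0.2,0,0,0],[-0.015,0,0.2,0,0,0],[0,0,0.1,0,0,0],[0,0,0,0,0,0],[0,0,0,0,0,0],[0,0,0,0,0,0],[0,0,0,0,0,0],[0,0,0,0,0,0],[0,0,0,0,0,0],[0,0,0,0,0,0]],
])

```text
time: 36.6
ee_pos: [0.4516, -0.2697, 0.0998]
tool_rot: [0.996, -0.084, 0.036, 0.004]
contact_force: [-0.3, -0.3, 5.9]
opening: 0.0616
```

```bash
python3 -c "
from h import *
show()
"
```

```text
t 36.6 p [ 0.4516 -0.2697  0.0998] toolx yaw -9.63 z [ 0.0703 -0.0131 -0.9974] F [-0.3 -0.3  5.9] open 0.0616 q [-0.707  0.089  1.782  0.038  1.209  1.019]
```

Seated (5.9 N on the floor). Open.

>>> carry_out([
  [[0,0,0,0,0,0],[0,0,0,0,0,0],[0,0,0,0,0,0],[0,0,0,0,0,0],[0,0,0,0,0,0],[0,0,0,0,0,0],[0,0,0,0,0,0],[0,0,0,0,0,0],[0,0,0,0,0,0],[0,0,0,0,0,0]],
], hand=1.0)

```text
time: 37.6
ee_pos: [0.4511, -0.2692, 0.099]
tool_rot: [0.996, -0.084, 0.035, 0.003]
contact_force: [-0.8, 0.1, -0.1]
opening: 0.0852
```

```bash
python3 -c "
from h import *
show()
im,T=snap('wrist','w26')
"
```

```text
t 37.6 p [ 0.4511 -0.2692  0.099 ] toolx yaw -9.64 z [ 0.0689 -0.0118 -0.9976] F [-0.8  0.1 -0.1] open 0.0852 q [-0.707  0.089  1.783  0.038  1.209  1.019]
```

View pics/w26.png

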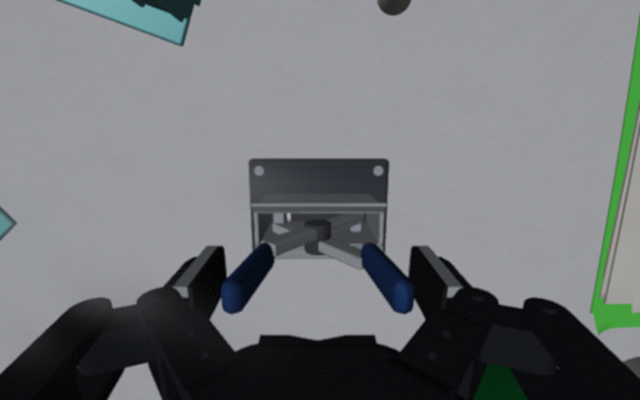

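>>> carry_out([
  [[0.07,0,-1,0,0,0],[0.105,0,-1.5,0,0,0],[0.14,0,-2,0,0,0],[0.14,0,-2,0,0,0],[0.21,0,-3,0,0,0],[0.21,0,-3,0,0,0],[0.28,0,-4,0,0,0],[0.28,0,-4,0,0,0],[0,0,0,0,-0.07,0],[0,0,0,0,0,0]],
])

```text
time: 38.65
ee_pos: [0.4516, -0.2694, 0.3056]
tool_rot: [0.996, -0.084, -0.0, 0.0]
contact_force: [-0.1, -0.7, 0.1]
opening: 0.0852
```

```bash
python3 -c "
from h import *
show()
im,T=snap('side','d27')
im,T=snap('scene','s27')
"
```

```text
t 38.65 p [ 0.4516 -0.2694  0.3056] toolx yaw -9.62 z [-3.e-04 -8.e-04 -1.e+00] F [-0.1 -0.7  0.1] open 0.0852 q [-6.840e-01  3.300e-02  1.417e+00 -1.000e-03  1.691e+00  1.055e+00]
```

View pics/d27.png

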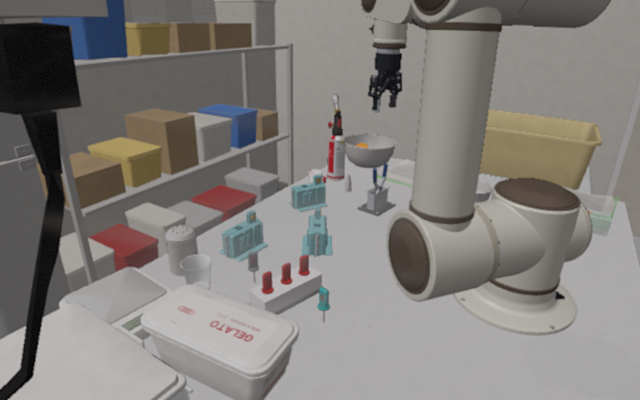

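View pics/s27.png

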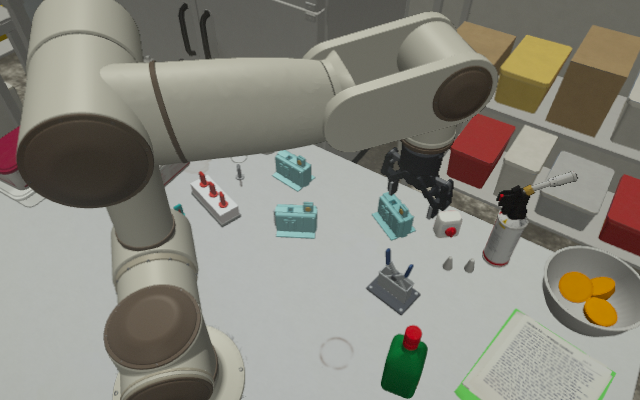

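>>> carry_out([
  [[-0.6,-2.5,0,0,0,0],[-1.1,-4.5,0,0,0,0],[-1.1,-4.5,0,0,0,0],[-1.1,-4.5,0,0,0,0],[-1.1,-4.5,0,0,0,0],[-1.1,-4.5,0,0,0,0],[-1.1,-4.5,0,0,0,0],[-1.1,-4.5,0,0,0,0],[-1.1,-4.5,0,0,0,0],[-1.1,-4.5,0,0,0,-0.1]],
])

```text
time: 39.75
ee_pos: [0.4185, 0.1741, 0.3039]
tool_rot: [0.999, -0.034, 0.0, -0.0]
contact_force: [1.3, -0.5, 0.3]
opening: 0.0851
```

>>> carry_out([
  [[0,0,0,0,0,-0.145],[0,0,0,0,0,-0.145],[0,0,0,0,0,-0.145],[0,0,0,0,0,-0.145],[0,0,0,0,0,-0.145],[0,0,0,0,0,-0.145],[0,0,0,0,0,-0.145],[0,0,0,0,0,-0.145],[0,0,0,0,0,-0.145],[0,0,0,0,0,-0.145]],
])

```text
time: 40.75
ee_pos: [0.4191, 0.1722, 0.3036]
tool_rot: [0.769, 0.64, 0.0, -0.0]
contact_force: [0.2, 0.5, -0.8]
opening: 0.0855
```

```bash
python3 -c "
from h import *
show()
im,T=snap('wrist','w28')
"
```

```text
t 40.75 p [0.4191 0.1722 0.3036] toolx yaw 79.51 z [-2.e-04  8.e-04 -1.e+00] F [ 0.2  0.5 -0.8] open 0.0855 q [ 2.190e-01 -1.210e-01  1.569e+00  1.000e-03  1.694e+00  4.020e-01]
```

View pics/w28.png

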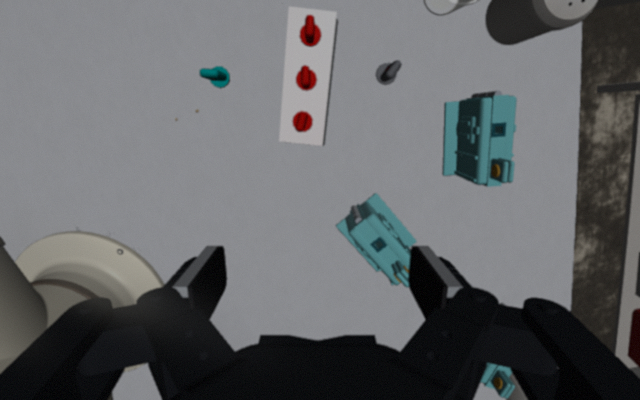

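>>> carry_out([
  [[2,0,0.5,0,0,0],[2,0,1,0,0,0],[2,0,1,0,0,0],[1,0,1,0,0,0],[0,0,0.5,0,0,0],[0,0,0,0,0,0],[0,0,0,0,0,0],[0,0,0,0,0,0],[0,0,0,0,0,0],[0,0,0,0,0,0]],
])

```text
time: 41.8
ee_pos: [0.4328, 0.2408, 0.2647]
tool_rot: [0.771, 0.637, 0.0, 0.0]
contact_force: [0.3, -0.7, 0.5]
opening: 0.0849
```

```bash
python3 -c "
from h import *
show()
im,T=snap('wrist','w29')
cv2.imwrite('pics/w29z.png',cv2.resize(im[20:240,230:370],None,fx=3.6,fy=2.7,interpolation=cv2.INTER_CUBIC))
cv2.imwrite('pics/w29z.png',cv2.resize(im[30:230,230:370],None,fx=4,fy=3,interpolation=cv2.INTER_CUBIC))
a=cv2.imread('pics/w28.png')
cv2.imwrite('pics/w28z.png',cv2.resize(a[0:155,265:355],(348,600),interpolation=cv2.INTER_CUBIC))
"
```

```text
t 41.8 p [0.4328 0.2408 0.2647] toolx yaw 79.15 z [ 4.e-04  1.e-04 -1.e+00] F [ 0.3 -0.7  0.5] open 0.0849 q [ 0.352 -0.027  1.558 -0.     1.61   0.542]
```

View pics/w29z.png

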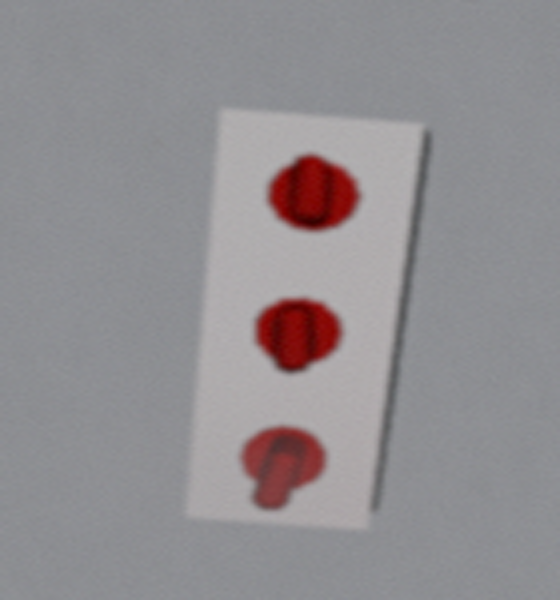

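View pics/w28z.png

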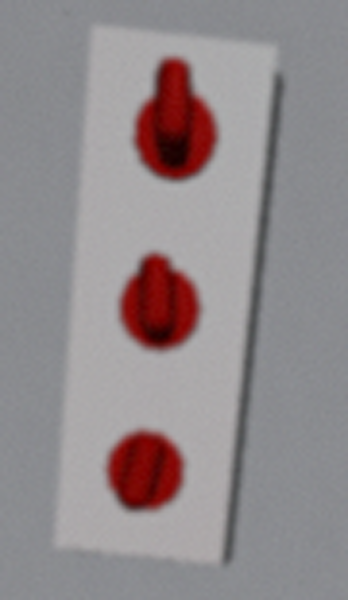

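```bash
python3 - <<'E'
from h import *
T8,T9=loadT('w28'),loadT('w29')
for nm,a,b in [('s1',(313,194),(176,135)),('s2',(298,331),(160,308)),('s3',(284,459),(145,470))]:
    u9=np.array(a)/[4,3]+[230,30]; u8=np.array(b)/3.868+[265,0]
    o9,d9=ray('wrist',u9,T9);o8,d8=ray('wrist',u8,T8)
    x,r=tri([(o9,d9[0]),(o8,d8[0])]); print(nm,x.round(4),np.round(r,4),onz('wrist',u9,.048,T9)[0].round(4),onz('wrist',u8,.048,T8)[0].round(4))
E
```

```text
s1 [0.4386 0.3291 0.0441] [0.0002 0.0002] [0.4385 0.3289 0.048 ] [0.4387 0.3282 0.048 ]
s2 [0.4244 0.2804 0.0465] [0.0001 0.0001] [0.4244 0.2806 0.048 ] [0.4245 0.2803 0.048 ]
s3 [0.4104 0.2325 0.0502] [0.0001 0.0001] [0.4103 0.232  0.048 ] [0.4102 0.2324 0.048 ]
```

>>> carry_out([
  [[-0.6,-1,1,0,0,0],[-0.67,-1.05,1.5,0,0,0],[0,0,1.5,0,0,0],[0,0,1.5,0,0,0],[0,0,1,0,0,0],[0,0,1,0,0,0],[0,0,0,0,0,0],[0,0,0,0,0,0],[0,0,0,0,0,0],[0,0,0,0,0,0]],
], hand=0.6)

```text
time: 42.85
ee_pos: [0.4104, 0.2325, 0.1899]
tool_rot: [0.771, 0.637, 0.0, 0.0]
contact_force: [0.5, 0.6, 0.9]
opening: 0.0509
```

```bash
python3 -c "
from h import *
show()
im,T=snap('wrist','w30')
cv2.imwrite('pics/w30z.png',cv2.resize(im[60:310,200:440],None,fx=2.4,fy=2.4,interpolation=cv2.INTER_CUBIC))
"
```

```text
t 42.85 p [0.4104 0.2325 0.1899] toolx yaw 79.17 z [ 7.e-04  1.e-04 -1.e+00] F [0.5 0.6 0.9] open 0.0509 q [ 0.352 -0.049  1.731 -0.     1.46   0.541]
```

View pics/w30z.png

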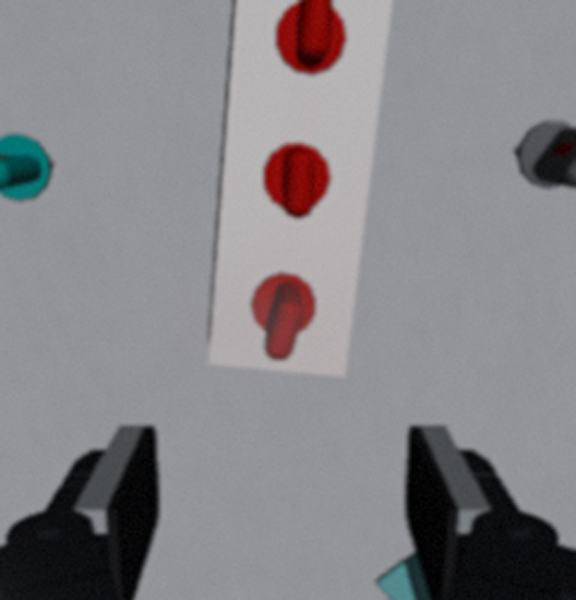

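```bash
python3 -c "
from h import *
a=cv2.imread('pics/w28.png')
b=cv2.imread('pics/w29.png')
z=lambda i,x,y: cv2.resize(i[y-15:y+15,x-15:x+15],(260,260),interpolation=cv2.INTER_CUBIC)
cv2.imwrite('pics/w28y.png',np.hstack([z(a,303,121),z(b,305,139),z(b,308,95)]))
"
```

```text
(no output)
```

View pics/w28y.png

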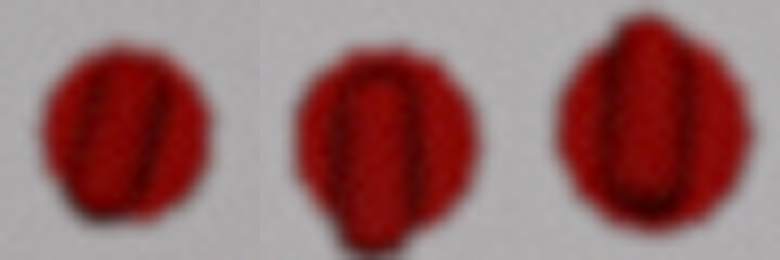

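>>> carry_out([
  [[0,0,1,0,0,0.08],[0,0,2,0,0,0.08],[0,0,2,0,0,0],[0,0,2,0,0,0],[0,0,2,0,0,0],[0,0,1.4,0,0,0],[0,0,1,0,0,0],[0,0,1,0,0,0],[0,0,1,0,0,0],[0,0,0,0,0,0]],
])

```text
time: 43.9
ee_pos: [0.4097, 0.2322, 0.0544]
tool_rot: [0.819, 0.574, -0.001, -0.0]
contact_force: [-0.9, 0.7, -0.2]
opening: 0.0512
```

```bash
python3 -c "
from h import *
show()
im,T=snap('wrist','w31')
"
```

```text
t 43.9 p [0.4097 0.2322 0.0544] toolx yaw 70.0 z [-1.4e-03 -6.0e-04 -1.0e+00] F [-0.9  0.7 -0.2] open 0.0512 q [ 0.352  0.069  1.903 -0.     1.171  0.701]
```

View pics/w31.png

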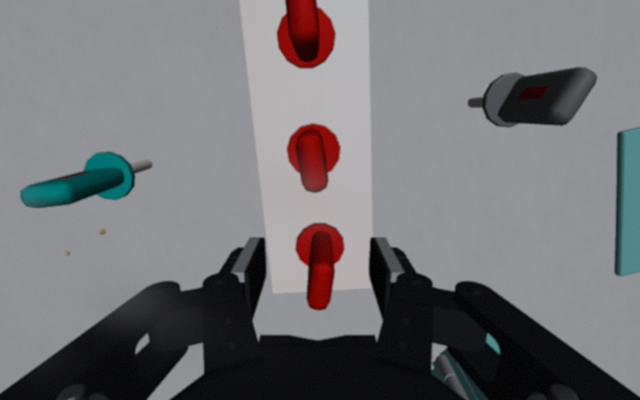

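>>> carry_out([
  [[0,0,0,0,0,0],[0,0,0,0,0,0],[0,0,0,0,0,0],[0,0,0,0,0,0],[0,0,0,0,0,0],[0,0,0,0,0,0],[0,0,0,0,0,0],[0,0,0,0,0,0],[0,0,0,0,0,0],[0,0,0,0,0,0]],
], hand=0)

```text
time: 44.95
ee_pos: [0.4105, 0.2325, 0.056]
tool_rot: [0.819, 0.574, 0.0, 0.0]
contact_force: [-0.5, -0.4, 6.3]
opening: 0.0087
```

```bash
python3 -c "
from h import *
show()
"
```

```text
t 44.95 p [0.4105 0.2325 0.056 ] toolx yaw 70.0 z [ 8.e-04  3.e-04 -1.e+00] F [-0.5 -0.4  6.3] open 0.0087 q [ 0.352  0.068  1.901 -0.     1.172  0.701]
```

>>> carry_out([
  [[0,0,-0.5,0,0,0],[0,0,-1,0,0,0],[0,0,-1.5,0,0,0],[0,0,-2,0,0,0],[0,0,-2,0,0,0],[0,0,-2,0,0,0],[0,0,-2,0,0,0],[0,0,-2,0,0,0],[0,0,-1,0,0,0],[0,0,0,0,0,0]],
])

```text
time: 45.95
ee_pos: [0.4106, 0.2326, 0.1969]
tool_rot: [0.819, 0.574, 0.001, 0.0]
contact_force: [-0.4, -0.3, -1.3]
opening: 0.0088
```

```bash
python3 -c "
from h import *
show()
im,T=snap('wrist','w32')
b,T=snap('scene','s32')
c=get_calibration('wrist')['T_tool_cam']
print(proj('wrist',[(0,0,.0475),(0,0,.0095),(0,0,.07),(0,0,.2)],c))
cv2.imwrite('pics/w32z.png',np.hstack([cv2.resize(im[170:270,270:370],(500,500),interpolation=cv2.INTER_CUBIC)]))
"
```

```text
t 45.95 p [0.4106 0.2326 0.1969] toolx yaw 70.01 z [ 2.2e-03  7.0e-04 -1.0e+00] F [-0.4 -0.3 -1.3] open 0.0088 q [ 0.352 -0.053  1.72  -0.     1.472  0.701]
[[319.18817886 220.68044784]
 [319.64433348 244.78045581]
 [318.9884288  210.13383143]
 [318.32056571 174.90111781]]
```

View pics/w32.png

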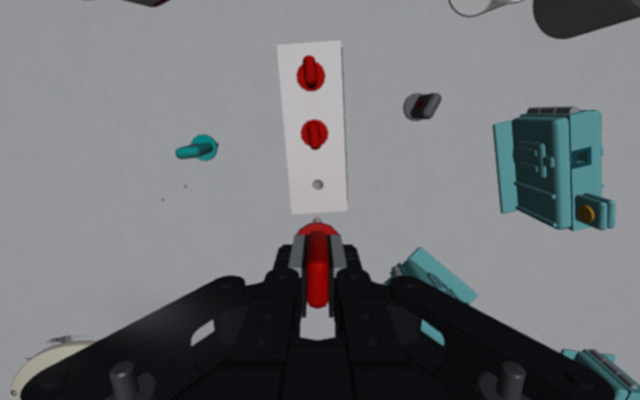

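View pics/w32z.png

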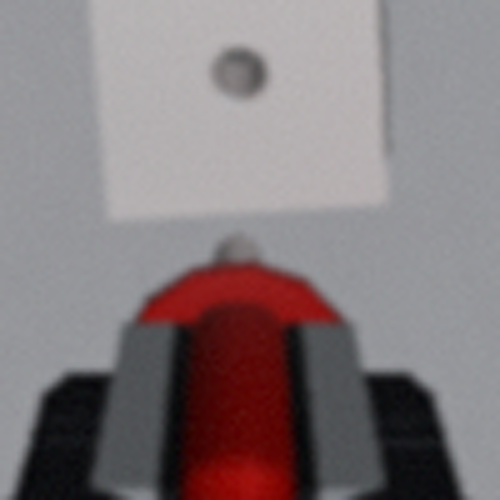

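View pics/s32.png

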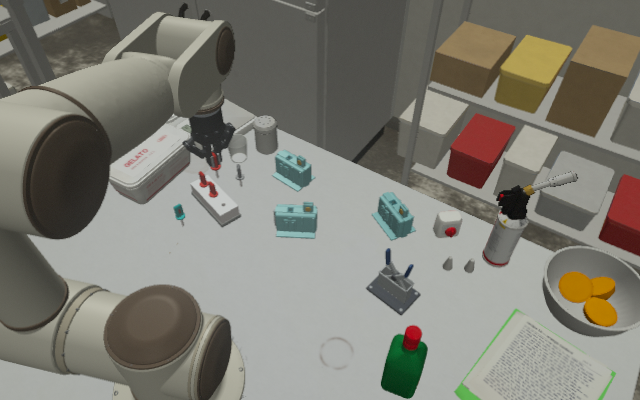

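```bash
python3 - <<'E'
from h import *
for t in('w22','w18','w13'):
    im=cv2.imread(f'pics/{t}.png'); cv2.imwrite(f'pics/{t}y.png',cv2.resize(im[80:200,280:360],(480,720)[::1],interpolation=cv2.INTER_CUBIC))
ims=[cv2.resize(cv2.imread(f'pics/{t}.png')[80:200,280:360],(266,400),interpolation=cv2.INTER_CUBIC) for t in('w22','w18','w13')]
cv2.imwrite('pics/holes.png',np.hstack(ims))
E
```

View pics/holes.png

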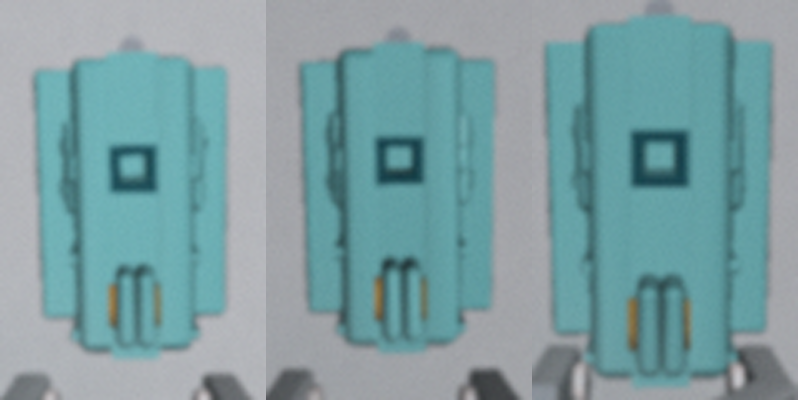

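```bash
python3 - <<'E'
from fit import *
for nm,t,a,uv,q in [('A','w22',(320.3,130.5),None,[((36,70),(228,65),(225,312),(45,315))][0]),('B','w18',(320.3,128.4),0,((34,63),(229,61),(226,307),(43,311))),('C','w13',(318.5,127.5),0,((14,43),(240,41),(236,330),(23,332)))]:
    T=loadT(t); k=['lf+','bf+','bf-','lf-']
    d={kk:(x/3.325+280,y/3.333+80) for kk,(x,y) in zip(k,q)}; d['hole']=a
    p0={'A':[.64,.167,-.12,0],'B':[.487,.047,.52,0],'C':[.648,-.166,-.52,0]}[nm]
    p=fit([(T,d)],p0); print(nm,'hole',hole(p).round(4),onz('wrist',a,.07,T)[0].round(4),'tool yaw',np.degrees(p[2]).round(1)+90)
E
```

```text
fit [0.6404 0.1668] yaw_x -6.4 leaf -0.01 rms px 0.68
[[-0.4, 1.0], [0.2, 1.5], [0.1, -0.7], [-0.1, -0.7], [0.2, -0.5]]
A hole [0.6421 0.1817] [0.642  0.1811 0.07  ] tool yaw 83.6
fit [0.4877 0.0466] yaw_x 30.41 leaf -0.005 rms px 0.51
[[-0.2, 1.0], [0.1, 0.7], [0.1, -0.5], [-0.1, -0.8], [0.0, -0.3]]
B hole [0.4802 0.0595] [0.4804 0.0592 0.07  ] tool yaw 120.4
fit [ 0.6479 -0.1659] yaw_x -29.51 leaf -0.003 rms px 0.73
[[-0.6, 1.3], [0.4, 1.1], [-0.0, -1.0], [-0.1, -0.9], [0.2, -0.3]]
C hole [ 0.6553 -0.1529] [ 0.6551 -0.153   0.07  ] tool yaw 60.5
```

>>> carry_out([
  [[0.3,2.5,-0.2,0,0,0],[0.6,4.2,0,0,0,0],[0.6,4.2,0,0,0,0],[0.6,4.2,0,0,0,0],[0.6,4.2,0,0,0,0],[0.3,2.9,0,0,0,0],[0.1,1.4,0,0,0,0],[0,0,0,0,0,-0.118],[0,0,0,0,0,-0.118],[0,0,0,0,0,0]],
])

```text
time: 47.05
ee_pos: [0.6423, 0.1807, 0.1958]
tool_rot: [0.745, 0.667, -0.001, -0.001]
contact_force: [0.1, -0.6, -1.2]
opening: 0.0092
```

>>> carry_out([
  [[0,0,1,0,0,0],[0,0,1,0,0,0],[0,0,1,0,0,0],[0,0,0.6,0,0,0],[0,0,0,0,0,0],[0,0,0,0,0,0],[0,0,0,0,0,0],[0,0,0,0,0,0],[0,0,0,0,0,0],[0,0,0,0,0,0]],
])

```text
time: 48.05
ee_pos: [0.6426, 0.1808, 0.1616]
tool_rot: [0.746, 0.666, 0.0, 0.0]
contact_force: [-0.2, -0.1, -0.2]
opening: 0.0092
```

```bash
cat > vw.py <<'E'
import sys
from h import *
t=sys.argv[1]; show()
im,T=snap('wrist',t)
im=im.copy()
cv2.imwrite(f'pics/{t}z.png',cv2.resize(im[130:250,260:380],(600,600),interpolation=cv2.INTER_CUBIC))
E
python3 vw.py w33
```

```text
t 48.05 p [0.6426 0.1808 0.1616] toolx yaw 83.52 z [ 1.e-04 -1.e-04 -1.e+00] F [-0.2 -0.1 -0.2] open 0.0092 q [ 0.159  0.372  1.302 -0.     1.468  0.272]
```

View pics/w33z.png

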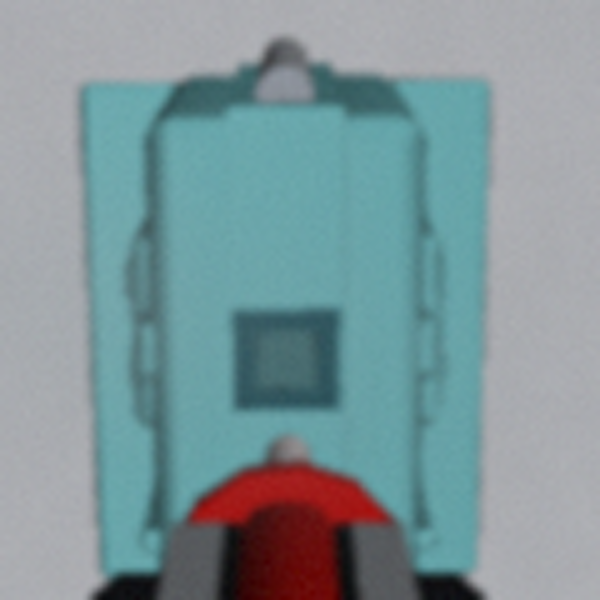

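```bash
cat > al.py <<'E'
import sys
from h import *
# usage: tip front-edge px (u,v), hole px (u,v), top z of hole
def al(tip,hole,zt=.07,depth=.0475):
    st=read_state(); c=get_calibration('wrist')['T_tool_cam']
    from scipy.optimize import least_squares
    # hemisphere end radius 3 centre at depth-3mm: silhouette front (min row)
    f=lambda q: [proj('wrist',[(q[0],q[1],depth-.003)],c)[0][0]-tip[0], min(proj('wrist',[(q[0]+.003*np.cos(a),q[1],depth-.003+.003*np.sin(a)) for a in np.linspace(0,1.5,20)],c)[:,1])-tip[1]]
    q=least_squares(f,[0,0],x_scale=.001,diff_step=1e-3).x
    Rm=R.from_quat(st['tool_rot']).as_matrix()
    o,d=ray('wrist',hole,T_wc('wrist',st)); X=o+d[0]*(zt-o[2])/d[0][2]
    h=Rm.T@(X-st['ee_pos'])
    print('rod xy mm',(q*1e3).round(2),'hole in tool mm',(h*1e3).round(2),'move tool cm',((h[:2]-q)*100).round(3),'hole world',X.round(4))
E
python3 - <<'E'
from al import *
al((290/5+260,435/5+130),(286/5+260,360/5+130))
E
```

```text
rod xy mm [ 0.71 -0.62] hole in tool mm [ 0.13 -1.12 91.53] move tool cm [-0.058 -0.051] hole world [0.6415 0.1811 0.07  ]
```

>>> carry_out([
  [[-0.06,-0.05,0.5,0,0,0],[0,0,0.6,0,0,0],[0,0,0.7,0,0,0],[0,0,0.7,0,0,0],[0,0,0.6,0,0,0],[0,0,0,0,0,0],[0,0,0,0,0,0],[0,0,0,0,0,0],[0,0,0,0,0,0],[0,0,0,0,0,0]],
])

```text
time: 49.1
ee_pos: [0.6421, 0.1803, 0.1307]
tool_rot: [0.746, 0.666, 0.0, 0.0]
contact_force: [-0.3, 0.9, -0.1]
opening: 0.0096
```

```bash
python3 vw.py w34
```

```text
t 49.1 p [0.6421 0.1803 0.1307] toolx yaw 83.53 z [ 3.e-04 -0.e+00 -1.e+00] F [-0.3  0.9 -0.1] open 0.0096 q [ 0.158  0.388  1.344 -0.     1.41   0.271]
```

View pics/w34z.png

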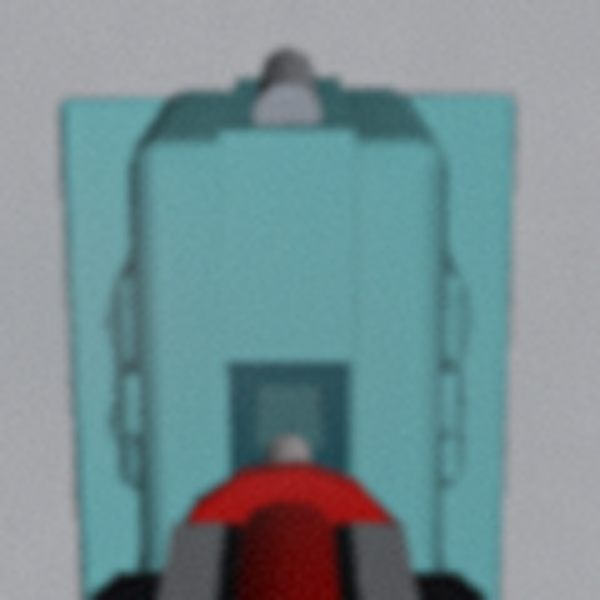

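```bash
python3 - <<'E'
from al import *
al((290/5+260,434/5+130),(290.5/5+260,417/5+130))
E
```

```text
rod xy mm [ 0.84 -0.62] hole in tool mm [ 0.94 -0.5  60.62] move tool cm [0.009 0.011] hole world [0.6417 0.1813 0.07  ]
```

>>> carry_out([
  [[0,0,0.4,0,0,0],[0,0,0.4,0,0,0],[0,0,0.4,0,0,0],[0,0,0.4,0,0,0],[0,0,0.4,0,0,0],[0,0,0.5,0,0,0],[0,0,0,0,0,0],[0,0,0,0,0,0],[0,0,0,0,0,0],[0,0,0,0,0,0]],
])

```text
time: 50.15
ee_pos: [0.6421, 0.1803, 0.1057]
tool_rot: [0.746, 0.666, 0.0, 0.0]
contact_force: [0.7, 0.3, -0.1]
opening: 0.0093
```

```bash
python3 vw.py w35
```

```text
t 50.15 p [0.6421 0.1803 0.1057] toolx yaw 83.52 z [ 3.e-04 -0.e+00 -1.e+00] F [ 0.7  0.3 -0.1] open 0.0093 q [ 0.158  0.405  1.373 -0.     1.364  0.271]
```

>>> carry_out([
  [[0,0,0.4,0,0,0],[0,0,0.4,0,0,0],[0,0,0.4,0,0,0],[0,0,0.4,0,0,0],[0,0,0.4,0,0,0],[0,0,0.4,0,0,0],[0,0,0.2,0,0,0],[0,0,0,0,0,0],[0,0,0,0,0,0],[0,0,0,0,0,0]],
])

```text
time: 51.2
ee_pos: [0.642, 0.1803, 0.08]
tool_rot: [0.746, 0.666, 0.0, 0.0]
contact_force: [-3.4, -0.8, 6.8]
opening: 0.0094
```

```bash
python3 vw.py w36
```

```text
t 51.2 p [0.642  0.1803 0.08  ] toolx yaw 83.53 z [ 4.e-04 -0.e+00 -1.e+00] F [-3.4 -0.8  6.8] open 0.0094 q [ 0.158  0.424  1.4   -0.     1.317  0.271]
```

View pics/w36z.png

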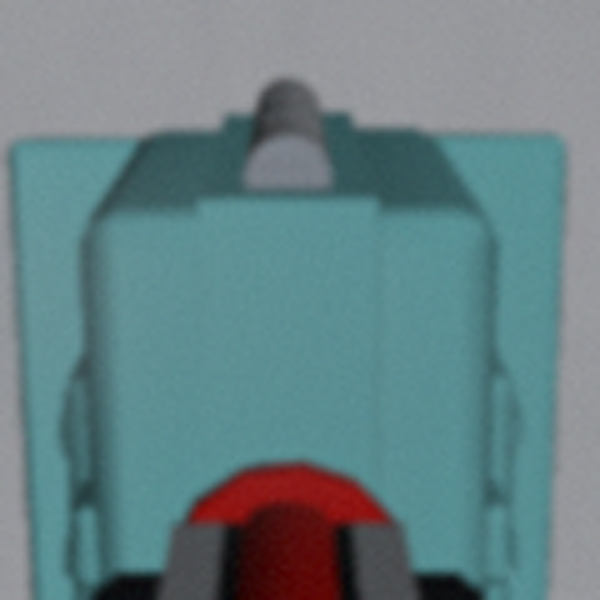

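>>> carry_out([
  [[0,0,0.1,0,0,0],[0,0,0.1,0,0,0],[0,0,0,0,0,0],[0,0,0,0,0,0],[0,0,0,0,0,0],[0,0,0,0,0,0],[0,0,0,0,0,0],[0,0,0,0,0,0],[0,0,0,0,0,0],[0,0,0,0,0,0]],
])

```text
time: 52.25
ee_pos: [0.6422, 0.1803, 0.0799]
tool_rot: [0.746, 0.666, 0.001, 0.001]
contact_force: [-11.0, -3.1, 27.1]
opening: 0.0089
```

```bash
python3 vw.py w37
```

```text
t 52.25 p [0.6422 0.1803 0.0799] toolx yaw 83.53 z [ 1.7e-03  1.0e-04 -1.0e+00] F [-11.   -3.1  27.1] open 0.0089 q [ 0.158  0.423  1.401 -0.     1.315  0.271]
```

Hard stop: fully home. Relax and open.

>>> carry_out([
  [[0,0,-0.15,0,0,0],[0,0,0,0,0,0],[0,0,0,0,0,0],[0,0,0,0,0,0],[0,0,0,0,0,0],[0,0,0,0,0,0],[0,0,0,0,0,0],[0,0,0,0,0,0],[0,0,0,0,0,0],[0,0,0,0,0,0]],
], hand=0.4)

```text
time: 53.3
ee_pos: [0.642, 0.1803, 0.0789]
tool_rot: [0.746, 0.666, -0.0, 0.0]
contact_force: [-0.6, -0.8, 0.5]
opening: 0.0342
```

>>> carry_out([
  [[0,0,-0.5,0,0,0],[0,0,-1,0,0,0],[0,0,-1.5,0,0,0],[0,0,-2,0,0,0],[0,0,-2,0,0,0],[0,0,-2,0,0,0],[0,0,-2,0,0,0],[0,0,-2,0,0,0],[0,0,-2,0,0,0],[0,0,-2,0,0,0]],
])

```text
time: 54.3
ee_pos: [0.6419, 0.1803, 0.2514]
tool_rot: [0.746, 0.666, 0.001, 0.0]
contact_force: [0.3, -0.5, -0.6]
opening: 0.0343
```

```bash
python3 vw.py w38
```

```text
t 54.3 p [0.6419 0.1803 0.2514] toolx yaw 83.53 z [ 1.4e-03  1.0e-04 -1.0e+00] F [ 0.3 -0.5 -0.6] open 0.0343 q [ 0.158  0.339  1.166 -0.     1.636  0.271]
```

View pics/w38.png

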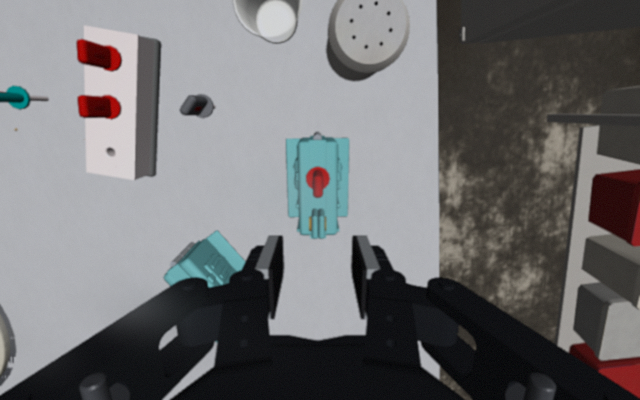

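>>> carry_out([
  [[0.7,-2.2,0,0,0,0],[1.25,-3.8,0,0,0,0],[1.25,-3.8,0,0,0,0],[1.25,-3.8,0,0,0,0],[1.25,-3.8,0,0,0,0],[1.1,-3.3,0.5,0,0,0],[0.7,-2.04,1.5,0,0,0],[0,0,2,0,0,0.075],[0,0,2,0,0,0],[0,0,0,0,0,0]],
], hand=0.6)

```text
time: 55.35
ee_pos: [0.4236, 0.2802, 0.188]
tool_rot: [0.77, 0.638, -0.001, -0.0]
contact_force: [-0.4, -1.3, 0.4]
opening: 0.0512
```

```bash
python3 vw.py w39; python3 -c "
from h import *
T=loadT('w39'); print(proj('wrist',[(.4244,.2805,.048)],T), np.array(loadT('w39')[:3,3]))"
```

```text
t 55.35 p [0.4236 0.2802 0.188 ] toolx yaw 79.25 z [-1.9e-03 -9.0e-04 -1.0e+00] F [-0.4 -1.3  0.4] open 0.0512 q [ 0.433  0.031  1.655 -0.     1.458  0.62 ]
[[319.47457936 186.99380335]] [0.43545507 0.34800858 0.33036287]
```

View pics/w39z.png

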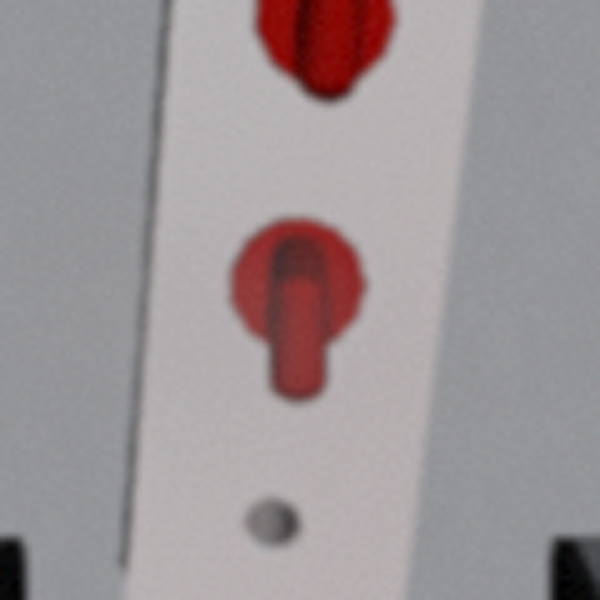

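>>> carry_out([
  [[0,0,2,0,0,0],[0,0,2,0,0,0],[0,0,2,0,0,0],[0,0,2,0,0,0],[0,0,1.3,0,0,0],[0,0,1,0,0,0],[0,0,1,0,0,0],[0,0,1,0,0,0],[0,0,1,0,0,0],[0,0,0,0,0,0]],
])

```text
time: 56.4
ee_pos: [0.424, 0.2802, 0.0547]
tool_rot: [0.77, 0.638, -0.001, -0.0]
contact_force: [-0.2, -0.1, 0.1]
opening: 0.0511
```

>>> carry_out([
  [[0,0,0,0,0,0],[0,0,0,0,0,0],[0,0,0,0,0,0],[0,0,0,0,0,0],[0,0,0,0,0,0],[0,0,0,0,0,0],[0,0,0,0,0,0],[0,0,0,0,0,0],[0,0,0,0,0,0],[0,0,0,0,0,0]],
], hand=0)

```text
time: 57.4
ee_pos: [0.4248, 0.2806, 0.0565]
tool_rot: [0.77, 0.638, 0.0, 0.0]
contact_force: [-0.8, 0.3, 6.5]
opening: 0.0093
```

```bash
python3 vw.py w40
```

```text
t 57.4 p [0.4248 0.2806 0.0565] toolx yaw 79.23 z [ 8.e-04  4.e-04 -1.e+00] F [-0.8  0.3  6.5] open 0.0093 q [ 0.432  0.142  1.817 -0.     1.181  0.62 ]
```

View pics/w40z.png

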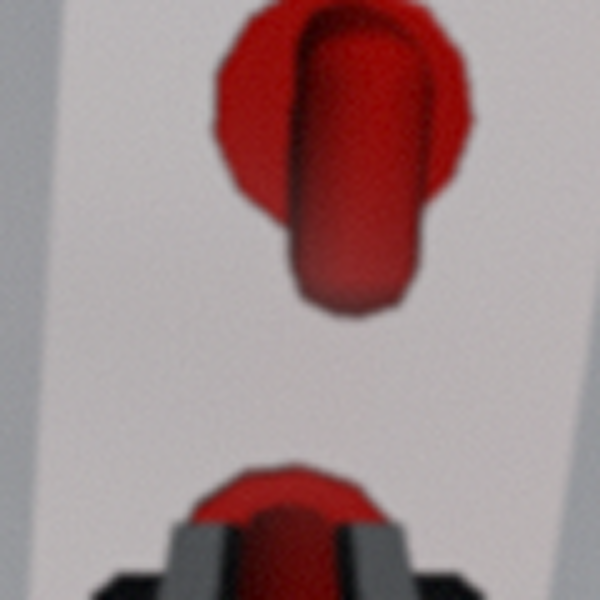

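>>> carry_out([
  [[0,0,-0.5,0,0,0],[0,0,-1,0,0,0],[0,0,-1.5,0,0,0],[0,0,-2,0,0,0],[0,0,-2,0,0,0],[0,0,-2,0,0,0],[0,0,-2,0,0,0],[0,0,-2,0,0,0],[0,0,-1,0,0,0],[0,0,0,0,0,0]],
])

```text
time: 58.45
ee_pos: [0.4249, 0.2807, 0.1974]
tool_rot: [0.77, 0.638, 0.001, 0.0]
contact_force: [-0.2, 0.5, -0.6]
opening: 0.0089
```

```bash
cat > go.py <<'E'
import sys
from h import *
x,y,yaw=map(float,sys.argv[1:4]); st=read_state(); show()
Rm=R.from_quat(st['tool_rot']).as_matrix()
s=Rm.T@(np.array([x,y,st['ee_pos'][2]])-st['ee_pos'])*100
cy=np.degrees(np.arctan2(Rm[1,0],Rm[0,0]))
print('shift cm',s.round(2),'len',np.linalg.norm(s).round(1),'rz',-np.radians((yaw-cy+180)%360-180).round(3))
E
python3 go.py .4812 .0589 120.4
```

```text
t 58.45 p [0.4249 0.2807 0.1974] toolx yaw 79.23 z [ 2.1e-03  9.0e-04 -1.0e+00] F [-0.2  0.5 -0.6] open 0.0089 q [ 0.432  0.026  1.641 -0.     1.472  0.62 ]
shift cm [-2.074e+01  9.670e+00 -1.000e-02] len 22.9 rz -0.719
```

>>> carry_out([
  [[-2,1,0,0,0,0],[-3.7,1.7,0,0,0,0],[-3.7,1.7,0,0,0,0],[-3.7,1.7,0,0,0,0],[-3.7,1.7,0,0,0,0],[-2.54,1.17,0,0,0,0],[-1.4,0.7,0,0,0,0],[0,0,0,0,0,-0.14],[0,0,0,0,0,-0.14],[0,0,0,0,0,-0.14]],
])

```text
time: 59.45
ee_pos: [0.4804, 0.0584, 0.1948]
tool_rot: [0.618, 0.786, -0.001, -0.001]
contact_force: [0.2, 1.1, -0.5]
opening: 0.0093
```

>>> carry_out([
  [[0,0,0,0,0,-0.15],[0,0,0,0,0,-0.149],[0,0,1,0,0,0],[0,0,1,0,0,0],[0,0,1,0,0,0],[0,0,0.5,0,0,0],[0,0,0,0,0,0],[0,0,0,0,0,0],[0,0,0,0,0,0],[0,0,0,0,0,0]],
])

```text
time: 60.45
ee_pos: [0.4809, 0.0586, 0.1613]
tool_rot: [0.497, 0.868, 0.0, 0.0]
contact_force: [-0.0, -0.3, -0.4]
opening: 0.0092
```

```bash
python3 vw.py w41
```

```text
t 60.45 p [0.4809 0.0586 0.1613] toolx yaw 120.41 z [ 6.e-04 -1.e-04 -1.e+00] F [-0.  -0.3 -0.4] open 0.0092 q [-0.038 -0.004  1.746 -0.     1.399 -0.569]
```

View pics/w41z.png

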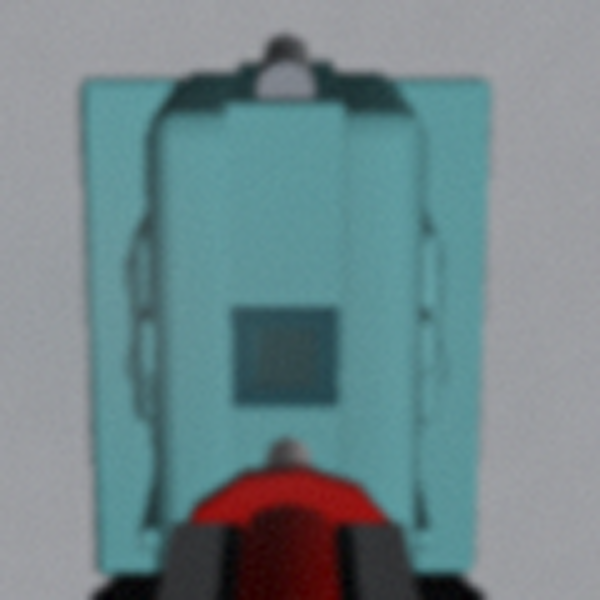

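```bash
python3 - <<'E'
from al import *
al((289/5+260,438/5+130),(286/5+260,356/5+130))
E
```

```text
rod xy mm [0.83 0.  ] hole in tool mm [ 1.41 -0.38 91.22] move tool cm [ 0.058 -0.038] hole world [0.4799 0.0597 0.07  ]
```

```bash
sed -i "s/q=least_squares.*/from scipy.optimize import fsolve; q=fsolve(lambda s: f(np.array(s)*1e-3),[0.3,-0.3],epsfcn=1e-4)*1e-3/" al.py; python3 - <<'E'
from al import *
al((289/5+260,438/5+130),(286/5+260,356/5+130))
E
```

```text
rod xy mm [0.83 0.  ] hole in tool mm [ 1.41 -0.38 91.22] move tool cm [ 0.058 -0.038] hole world [0.4799 0.0597 0.07  ]
```

>>> carry_out([
  [[0.06,0.04,0.5,0,0,0],[0,0,0.6,0,0,0],[0,0,0.7,0,0,0],[0,0,0.7,0,0,0],[0,0,0.6,0,0,0],[0,0,0,0,0,0],[0,0,0,0,0,0],[0,0,0,0,0,0],[0,0,0,0,0,0],[0,0,0,0,0,0]],
])

```text
time: 61.5
ee_pos: [0.4809, 0.0594, 0.1302]
tool_rot: [0.497, 0.868, 0.0, 0.0]
contact_force: [-0.1, -0.1, 0.4]
opening: 0.0092
```

```bash
python3 vw.py w42
```

```text
t 61.5 p [0.4809 0.0594 0.1302] toolx yaw 120.43 z [ 4.e-04 -1.e-04 -1.e+00] F [-0.1 -0.1  0.4] open 0.0092 q [-0.036  0.019  1.788 -0.     1.334 -0.567]
```

View pics/w42z.png

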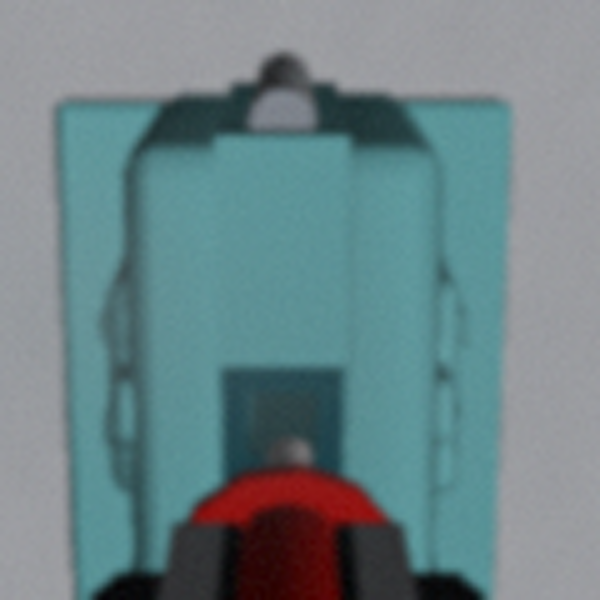

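```bash
python3 - <<'E'
from h import *
c=get_calibration('wrist')['T_tool_cam']
o,d=ray('wrist',[(317.8,219.0),(318.4,217),(316.4,203)],c)
for dd in d: print(((o+dd*(.0445-o[2])/dd[2])*1e3).round(2))
print(proj('wrist',[(0,0,.0445)],c)); Ti=np.linalg.inv(c); p=Ti[:3,:3]@[0,0,.0445]+Ti[:3,3]; print(p/p[2]*308+[317.12,197.77,0])
print(cv2.Rodrigues(cv2.Rodrigues(Ti[:3,:3])[0])[0]-Ti[:3,:3])
E
```

```text
[ 3.06  0.   44.5 ]
[ 4.41  0.39 44.5 ]
[13.79 -0.89 44.5 ]
[[317.79427608 223.47047986]]
[317.79215465 223.5024795  308.        ]
[[ 6.23362039e-16 -8.88178420e-16  9.74833278e-17]
 [ 8.88178420e-16  5.00684563e-16  2.77555756e-16]
 [ 2.77555756e-16  1.84043319e-17 -8.88178420e-16]]
```

```bash
for i in 1 2; do python3 -c "
from h import *
for i in range(2): print(get_calibration('wrist')['T_tool_cam'][:3,3], get_calibration('wrist')['cx'],read_state()['time'])
c=get_calibration('wrist')['T_tool_cam']
print(c, proj('wrist',[(0,0,.0445),(0,0,.0475),(0,0,.2)],c))
"; done
```

```text
[ 0.06922742 -0.00040142 -0.14244567] 317.12286820714786 61.55
[ 0.06922742 -0.00040142 -0.14244567] 317.12286820714786 61.55
[[-1.88473327e-04 -9.63424176e-01 -2.67981010e-01  6.92274180e-02]
 [ 9.99999977e-01 -1.54247347e-04 -1.48770613e-04 -4.01423957e-04]
 [ 1.01993846e-04 -2.67981032e-01  9.63424183e-01 -1.42445672e-01]
 [ 0.00000000e+00  0.00000000e+00  0.00000000e+00  1.00000000e+00]] [[317.79427608 223.47047986]
 [317.78512631 221.87510424]
 [317.5196465  175.62884726]]
[ 0.06922742 -0.00040142 -0.14244567] 317.12286820714786 61.55
[ 0.06922742 -0.00040142 -0.14244567] 317.12286820714786 61.55
[[-1.88473327e-04 -9.63424176e-01 -2.67981010e-01  6.92274180e-02]
 [ 9.99999977e-01 -1.54247347e-04 -1.48770613e-04 -4.01423957e-04]
 [ 1.01993846e-04 -2.67981032e-01  9.63424183e-01 -1.42445672e-01]
 [ 0.00000000e+00  0.00000000e+00  0.00000000e+00  1.00000000e+00]] [[317.79427608 223.47047986]
 [317.78512631 221.87510424]
 [317.5196465  175.62884726]]
```

```bash
python3 - <<'E'
from al import *
al((291/5+260,437/5+130),(282/5+260,421/5+130))
E
```

```text
rod xy mm [0.97 0.26] hole in tool mm [ 1.07 -0.94 60.07] move tool cm [ 0.01 -0.12] hole world [0.4795 0.0598 0.07  ]
```

>>> carry_out([
  [[0.01,-0.11,0,0,0,0],[0,0,0.4,0,0,0],[0,0,0.4,0,0,0],[0,0,0.2,0,0,0],[0,0,0,0,0,0],[0,0,0,0,0,0],[0,0,0,0,0,0],[0,0,0,0,0,0],[0,0,0,0,0,0],[0,0,0,0,0,0]],
])

```text
time: 62.55
ee_pos: [0.4798, 0.0589, 0.12]
tool_rot: [0.497, 0.868, -0.0, 0.0]
contact_force: [0.2, 0.2, 0.0]
opening: 0.0091
```

```bash
python3 vw.py w43
```

```text
t 62.55 p [0.4798 0.0589 0.12  ] toolx yaw 120.43 z [ 1.e-04 -1.e-04 -1.e+00] F [0.2 0.2 0. ] open 0.0091 q [-0.037  0.026  1.803 -0.     1.313 -0.568]
```

View pics/w43z.png

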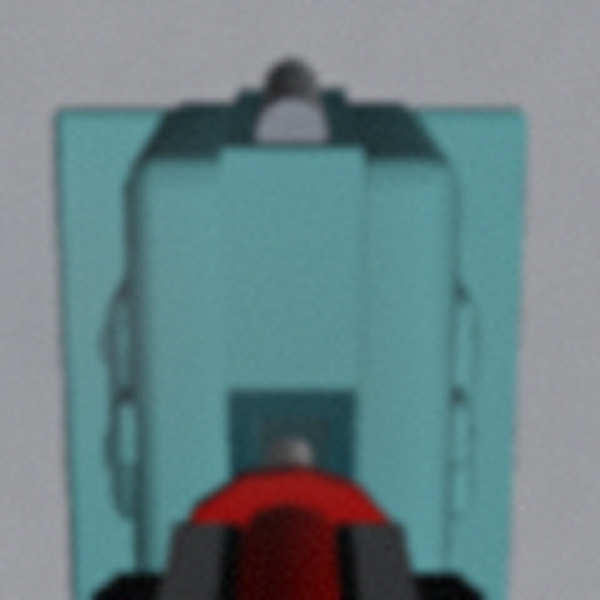

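>>> carry_out([
  [[0,0,0.4,0,0,0],[0,0,0.4,0,0,0],[0,0,0.4,0,0,0],[0,0,0.4,0,0,0],[0,0,0,0,0,0],[0,0,0,0,0,0],[0,0,0,0,0,0],[0,0,0,0,0,0],[0,0,0,0,0,0],[0,0,0,0,0,0]],
])

```text
time: 63.6
ee_pos: [0.4798, 0.0589, 0.104]
tool_rot: [0.497, 0.868, -0.0, 0.0]
contact_force: [-0.3, 0.1, -0.6]
opening: 0.0094
```

>>> carry_out([
  [[0,0,0.4,0,0,0],[0,0,0.4,0,0,0],[0,0,0.4,0,0,0],[0,0,0.4,0,0,0],[0,0,0.4,0,0,0],[0,0,0.3,0,0,0],[0,0,0,0,0,0],[0,0,0,0,0,0],[0,0,0,0,0,0],[0,0,0,0,0,0]],
])

```text
time: 64.6
ee_pos: [0.4798, 0.0589, 0.0809]
tool_rot: [0.497, 0.868, -0.0, -0.0]
contact_force: [0.1, -0.0, -0.2]
opening: 0.0092
```

```bash
python3 vw.py w44
```

```text
t 64.6 p [0.4798 0.0589 0.0809] toolx yaw 120.42 z [-1.e-04 -1.e-04 -1.e+00] F [ 0.1 -0.  -0.2] open 0.0092 q [-0.037  0.064  1.849 -0.     1.229 -0.568]
```

>>> carry_out([
  [[0,0,0.1,0,0,0],[0,0,0.1,0,0,0],[0,0,0.1,0,0,0],[0,0,0,0,0,0],[0,0,0,0,0,0],[0,0,0,0,0,0],[0,0,0,0,0,0],[0,0,0,0,0,0],[0,0,0,0,0,0],[0,0,0,0,0,0]],
])

```text
time: 65.65
ee_pos: [0.4801, 0.0589, 0.0803]
tool_rot: [0.497, 0.868, 0.0, 0.001]
contact_force: [-18.2, -0.3, 41.6]
opening: 0.009
```

```bash
python3 vw.py w45
```

```text
t 65.65 p [0.4801 0.0589 0.0803] toolx yaw 120.44 z [ 1.4e-03 -3.0e-04 -1.0e+00] F [-18.2  -0.3  41.6] open 0.009 q [-0.037  0.064  1.85  -0.     1.226 -0.568]
```

>>> carry_out([
  [[0,0,-0.22,0,0,0],[0,0,0,0,0,0],[0,0,0,0,0,0],[0,0,0,0,0,0],[0,0,0,0,0,0],[0,0,0,0,0,0],[0,0,0,0,0,0],[0,0,0,0,0,0],[0,0,0,0,0,0],[0,0,0,0,0,0]],
], hand=0.4)

```text
time: 66.7
ee_pos: [0.4798, 0.0589, 0.0801]
tool_rot: [0.497, 0.868, -0.0, 0.0]
contact_force: [-0.2, 0.2, -0.0]
opening: 0.0343
```

>>> carry_out([
  [[0,0,-0.5,0,0,0],[0,0,-1,0,0,0],[0,0,-1.5,0,0,0],[0,0,-2,0,0,0],[0,0,-2,0,0,0],[0,0,-2,0,0,0],[0,0,-2,0,0,0],[0,0,-2,0,0,0],[0,0,-2,0,0,0],[0,0,0,0,0,0]],
])

```text
time: 67.7
ee_pos: [0.4806, 0.0589, 0.2336]
tool_rot: [0.497, 0.868, 0.001, 0.002]
contact_force: [0.1, 0.7, -0.2]
opening: 0.034
```

```bash
python3 vw.py w46; python3 go.py .4386 .3288 78.5; python3 -c "
from h import *
im,T=snap('scene','s46')"
```

```text
t 67.7 p [0.4806 0.0589 0.2336] toolx yaw 120.43 z [ 4.5e-03 -3.0e-04 -1.0e+00] F [ 0.1  0.7 -0.2] open 0.034 q [-0.037 -0.044  1.638 -0.     1.544 -0.568]
t 67.75 p [0.4802 0.0589 0.2319] toolx yaw 120.43 z [ 2.7e-03 -2.0e-04 -1.0e+00] F [ 0.  -0.5  0.1] open 0.0343 q [-0.037 -0.043  1.64  -0.     1.542 -0.568]
shift cm [ 2.538e+01  1.008e+01 -2.000e-02] len 27.3 rz 0.732
```

View pics/w46.png

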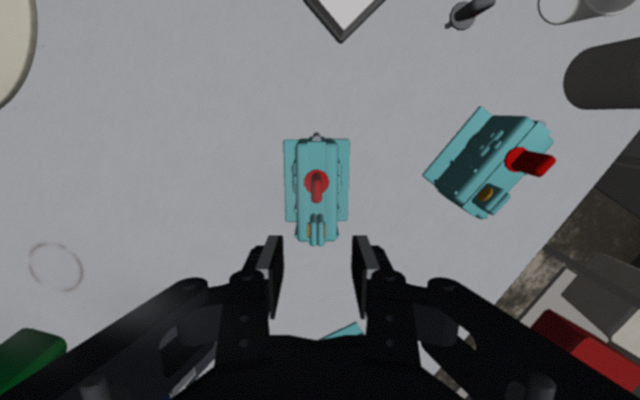

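View pics/s46.png

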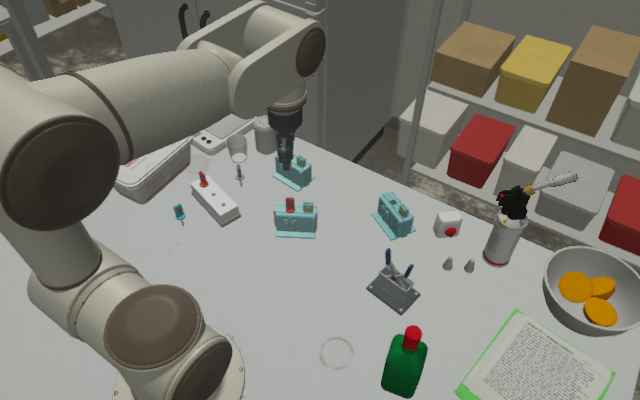

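>>> carry_out([
  [[2,0.8,0,0,0,0],[4,1.6,0,0,0,0],[4,1.6,0,0,0,0],[4,1.6,0,0,0,0],[4,1.6,0,0,0,0],[4,1.6,0,0,0,0],[3.38,1.28,0,0,0,0],[0,0,0,0,0,0.146],[0,0,0,0,0,0.146],[0,0,0,0,0,0.146]],
], hand=0.6)

```text
time: 68.8
ee_pos: [0.4377, 0.329, 0.2292]
tool_rot: [0.675, 0.737, -0.001, -0.0]
contact_force: [-0.0, 0.0, 0.2]
opening: 0.051
```

>>> carry_out([
  [[0,0,1,0,0,0.146],[0,0,1,0,0,0.147],[0,0,1,0,0,0],[0,0,1.2,0,0,0],[0,0,0,0,0,0],[0,0,0,0,0,0],[0,0,0,0,0,0],[0,0,0,0,0,0],[0,0,0,0,0,0],[0,0,0,0,0,0]],
])

```text
time: 69.8
ee_pos: [0.4382, 0.3288, 0.1883]
tool_rot: [0.774, 0.633, 0.0, 0.0]
contact_force: [0.0, -0.4, 0.3]
opening: 0.0513
```

```bash
python3 vw.py w47; python3 go.py .4386 .3288 78.5; python3 -c "
from h import *
T=loadT('w47'); print(proj('wrist',[(.4386,.3288,.048)],T))"
```

```text
t 69.8 p [0.4382 0.3288 0.1883] toolx yaw 78.56 z [ 2.e-04  1.e-04 -1.e+00] F [ 0.  -0.4  0.3] open 0.0513 q [ 0.503  0.112  1.567 -0.     1.462  0.703]
t 69.85 p [0.4382 0.3288 0.1883] toolx yaw 78.55 z [ 1.e-04  0.e+00 -1.e+00] F [ 0.5 -1.1  0.2] open 0.0513 q [ 0.503  0.112  1.567 -0.     1.462  0.703]
shift cm [0.01 0.04 0.  ] len 0.0 rz 0.001
[[318.83355471 187.46645328]]
```

View pics/w47z.png

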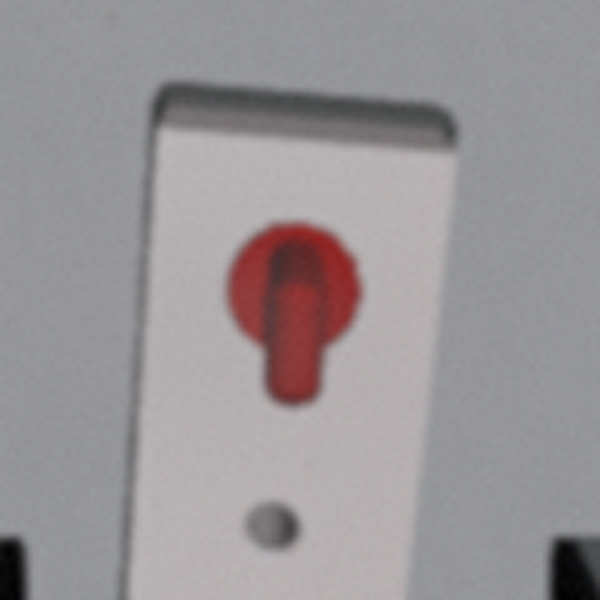

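>>> carry_out([
  [[0,0,2,0,0,0],[0,0,2,0,0,0],[0,0,2,0,0,0],[0,0,2,0,0,0],[0,0,1.3,0,0,0],[0,0,1,0,0,0],[0,0,1,0,0,0],[0,0,1,0,0,0],[0,0,1,0,0,0],[0,0,0,0,0,0]],
])

```text
time: 70.85
ee_pos: [0.4377, 0.3285, 0.0538]
tool_rot: [0.774, 0.633, -0.001, -0.0]
contact_force: [-0.3, 0.6, -0.5]
opening: 0.0513
```

>>> carry_out([
  [[0,0,0,0,0,0],[0,0,0,0,0,0],[0,0,0,0,0,0],[0,0,0,0,0,0],[0,0,0,0,0,0],[0,0,0,0,0,0],[0,0,0,0,0,0],[0,0,0,0,0,0],[0,0,0,0,0,0],[0,0,0,0,0,0]],
], hand=0)

```text
time: 71.85
ee_pos: [0.4384, 0.329, 0.0557]
tool_rot: [0.774, 0.633, 0.0, 0.0]
contact_force: [-1.1, -0.9, 6.5]
opening: 0.0089
```

>>> carry_out([
  [[0,0,-0.5,0,0,0],[0,0,-1,0,0,0],[0,0,-1.5,0,0,0],[0,0,-2,0,0,0],[0,0,-2,0,0,0],[0,0,-2,0,0,0],[0,0,-2,0,0,0],[0,0,-2,0,0,0],[0,0,-2,0,0,0],[0,0,0,0,0,0]],
])

```text
time: 72.85
ee_pos: [0.4389, 0.3293, 0.2086]
tool_rot: [0.774, 0.633, 0.002, 0.0]
contact_force: [-0.4, -0.3, -0.2]
opening: 0.0094
```

```bash
python3 vw.py w48; python3 go.py .6560 -.1524 60.5;python3 -c "
from h import *
im,T=snap('scene','s48')"
```

```text
t 72.85 p [0.4389 0.3293 0.2086] toolx yaw 78.55 z [ 0.0039  0.0021 -1.    ] F [-0.4 -0.3 -0.2] open 0.0094 q [ 0.503  0.101  1.538 -0.     1.498  0.703]
t 72.9 p [0.4385 0.329  0.2068] toolx yaw 78.54 z [ 0.0022  0.0011 -1.    ] F [-1.3 -0.9 -1. ] open 0.0093 q [ 0.503  0.103  1.541 -0.     1.496  0.703]
shift cm [-4.286e+01  3.088e+01 -1.000e-02] len 52.8 rz 0.315
```

View pics/w48z.png

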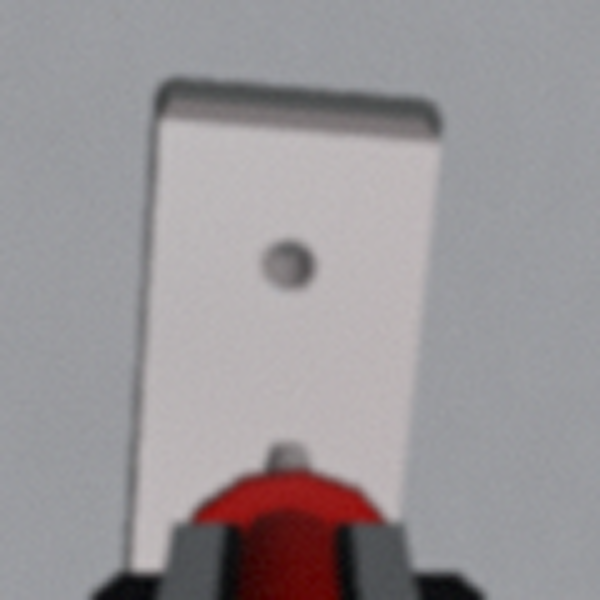

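View pics/s48.png

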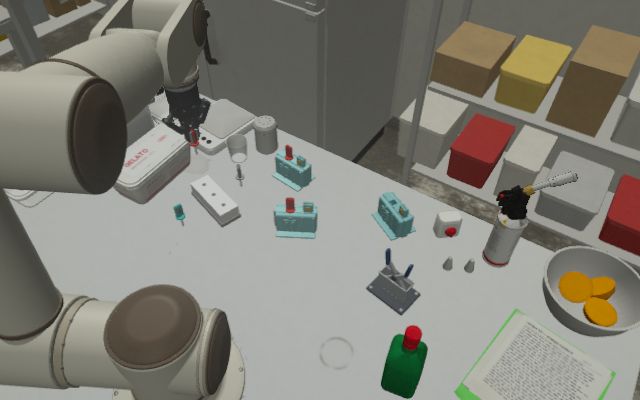

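>>> carry_out([
  [[-2,1.44,0,0,0,0],[-3.6,2.6,0,0,0,0],[-3.6,2.6,0,0,0,0],[-3.6,2.6,0,0,0,0],[-3.6,2.6,0,0,0,0],[-3.6,2.6,0,0,0,0],[-3.6,2.6,0,0,0,0],[-3.6,2.6,0,0,0,0],[-3.6,2.6,0,0,0,0],[-3.6,2.6,0,0,0,0]],
])

```text
time: 73.95
ee_pos: [0.6133, -0.0595, 0.2042]
tool_rot: [0.774, 0.633, -0.0, -0.001]
contact_force: [0.8, 1.0, 0.4]
opening: 0.0094
```

```bash
python3 go.py .6560 -.1524 60.5
```

```text
t 73.95 p [ 0.6133 -0.0595  0.2042] toolx yaw 78.53 z [-1.5e-03  3.0e-04 -1.0e+00] F [0.8 1.  0.4] open 0.0094 q [-0.222  0.247  1.377 -0.     1.519 -0.021]
shift cm [-8.26  6.03 -0.01] len 10.2 rz 0.315
```

>>> carry_out([
  [[-3,2.2,0,0,0,0],[-3,2.2,0,0,0,0],[-2.26,1.63,0,0,0,0],[0,0,0,0,0,0.105],[0,0,1,0,0,0.105],[0,0,1,0,0,0.105],[0,0,1,0,0,0],[0,0,1.2,0,0,0],[0,0,0,0,0,0],[0,0,0,0,0,0]],
])

```text
time: 74.95
ee_pos: [0.6559, -0.1505, 0.1629]
tool_rot: [0.863, 0.504, -0.0, -0.0]
contact_force: [-0.2, -0.2, 0.3]
opening: 0.0093
```

```bash
python3 vw.py w49
```

```text
t 74.95 p [ 0.6559 -0.1505  0.1629] toolx yaw 60.59 z [-6.e-04  1.e-04 -1.e+00] F [-0.2 -0.2  0.3] open 0.0093 q [-0.34   0.383  1.285 -0.     1.475  0.173]
```

View pics/w49z.png

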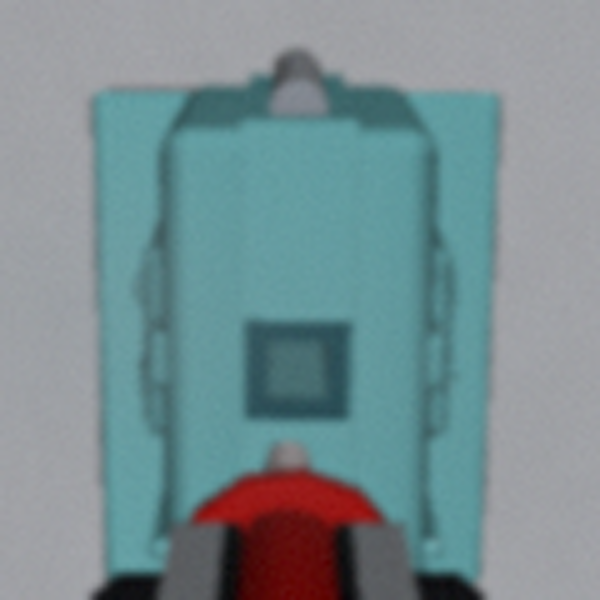

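```bash
python3 - <<'E'
from al import *
al((290/5+260,441/5+130),(298/5+260,370/5+130))
E
```

```text
rod xy mm [-0.64 -0.86] hole in tool mm [-2.63  0.56 93.48] move tool cm [-0.2    0.142] hole world [ 0.6553 -0.1532  0.07  ]
```

>>> carry_out([
  [[-0.2,0.14,0.5,0,0,0],[0,0,0.6,0,0,0],[0,0,0.8,0,0,0],[0,0,0.8,0,0,0],[0,0,0.6,0,0,0],[0,0,0,0,0,0],[0,0,0,0,0,0],[0,0,0,0,0,0],[0,0,0,0,0,0],[0,0,0,0,0,0]],
])

```text
time: 76.0
ee_pos: [0.6563, -0.1531, 0.1304]
tool_rot: [0.864, 0.504, 0.0, 0.0]
contact_force: [-0.4, -0.5, 0.0]
opening: 0.0089
```

```bash
python3 vw.py w50
```

```text
t 76.0 p [ 0.6563 -0.1531  0.1304] toolx yaw 60.49 z [ 4.e-04 -3.e-04 -1.e+00] F [-0.4 -0.5  0. ] open 0.0089 q [-0.343  0.402  1.325 -0.     1.414  0.172]
```

View pics/w50z.png

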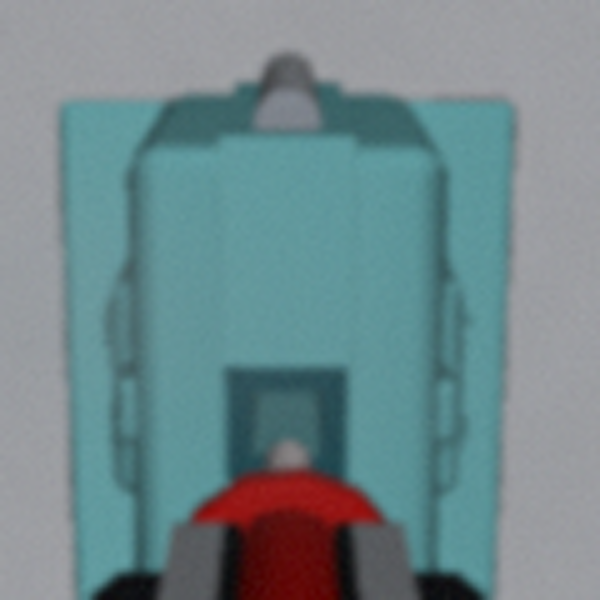

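```bash
python3 - <<'E'
from al import *
al((289/5+260,440/5+130),(286.5/5+260,421/5+130))
E
```

```text
rod xy mm [-0.5  -0.99] hole in tool mm [-0.08 -1.3  60.32] move tool cm [ 0.042 -0.031] hole world [ 0.6551 -0.1525  0.07  ]
```

>>> carry_out([
  [[0.03,-0.03,0.2,0,0,0],[0,0,0.4,0,0,0],[0,0,0.4,0,0,0],[0,0,0.4,0,0,0],[0,0,0.4,0,0,0],[0,0,0.4,0,0,0],[0,0,0.3,0,0,0],[0,0,0,0,0,0],[0,0,0,0,0,0],[0,0,0,0,0,0]],
])

```text
time: 77.05
ee_pos: [0.6562, -0.1527, 0.1054]
tool_rot: [0.864, 0.504, 0.0, 0.0]
contact_force: [-0.7, 0.1, 0.8]
opening: 0.0094
```

```bash
python3 go.py .6560 -.1524 60.5
```

```text
t 77.05 p [ 0.6562 -0.1527  0.1054] toolx yaw 60.49 z [ 2.e-04 -2.e-04 -1.e+00] F [-0.7  0.1  0.8] open 0.0094 q [-0.343  0.418  1.354 -0.     1.369  0.172]
shift cm [ 0.02 -0.03 -0.  ] len 0.0 rz -0.0
```

>>> carry_out([
  [[0,0,0.4,0,0,0],[0,0,0.4,0,0,0],[0,0,0.4,0,0,0],[0,0,0.4,0,0,0],[0,0,0.4,0,0,0],[0,0,0.4,0,0,0],[0,0,0.15,0,0,0],[0,0,0.1,0,0,0],[0,0,0,0,0,0],[0,0,0,0,0,0]],
])

```text
time: 78.05
ee_pos: [0.6562, -0.1527, 0.0797]
tool_rot: [0.864, 0.504, 0.0, 0.0]
contact_force: [-5.4, 1.4, 12.2]
opening: 0.0092
```

>>> carry_out([
  [[0,0,0.12,0,0,0],[0,0,0,0,0,0],[0,0,0,0,0,0],[0,0,0,0,0,0],[0,0,0,0,0,0],[0,0,0,0,0,0],[0,0,0,0,0,0],[0,0,0,0,0,0],[0,0,0,0,0,0],[0,0,0,0,0,0]],
])

```text
time: 79.05
ee_pos: [0.6563, -0.1527, 0.0797]
tool_rot: [0.864, 0.504, 0.0, 0.001]
contact_force: [-9.7, 2.6, 23.2]
opening: 0.0091
```

>>> carry_out([
  [[0,0,-0.15,0,0,0],[0,0,0,0,0,0],[0,0,0,0,0,0],[0,0,0,0,0,0],[0,0,0,0,0,0],[0,0,0,0,0,0],[0,0,0,0,0,0],[0,0,0,0,0,0],[0,0,0,0,0,0],[0,0,0,0,0,0]],
], hand=0.4)

```text
time: 80.05
ee_pos: [0.6561, -0.1526, 0.0789]
tool_rot: [0.864, 0.504, -0.0, 0.0]
contact_force: [0.3, -1.0, -0.0]
opening: 0.0343
```

>>> carry_out([
  [[0,0,-0.5,0,0,0],[0,0,-1,0,0,0],[0,0,-1.5,0,0,0],[0,0,-2,0,0,0],[0,0,-3,0,0,0],[0,0,-3,0,0,0],[0,0,-3,0,0,0],[0,0,-4,0,0,0],[0,0,-4,0,0,0],[0,0,0,0,0,0]],
])

```text
time: 81.05
ee_pos: [0.6568, -0.1529, 0.3069]
tool_rot: [0.864, 0.504, 0.003, 0.004]
contact_force: [-0.1, 0.4, 0.4]
opening: 0.0338
```

```bash
python3 vw.py w51;python3 -c "
from h import *
im,T=snap('scene','s51')
im,T=snap('side','d51')"
```

```text
t 81.05 p [ 0.6568 -0.1529  0.3069] toolx yaw 60.5 z [ 0.0091 -0.0033 -1.    ] F [-0.1  0.4  0.4] open 0.0338 q [-0.343  0.348  1.044 -0.     1.741  0.172]
```

View pics/w51.png

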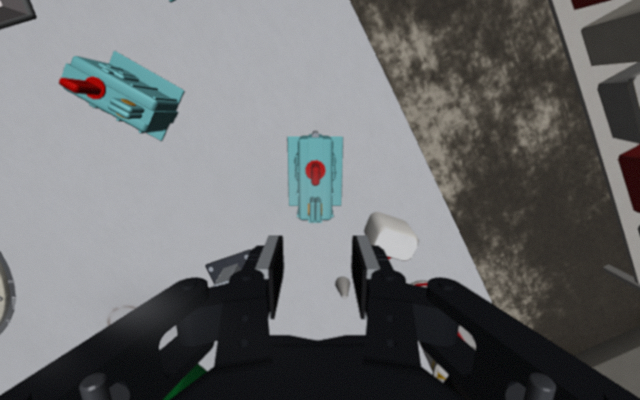

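View pics/s51.png

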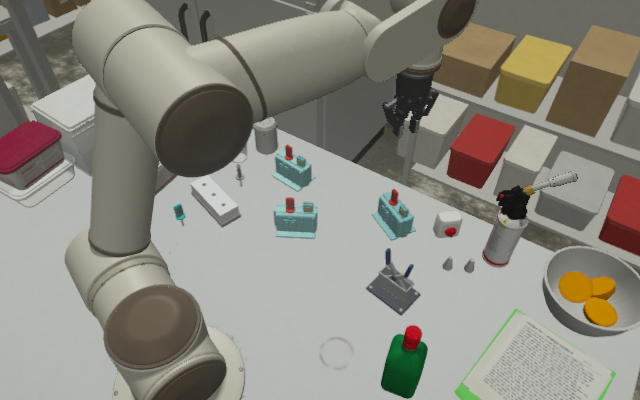

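View pics/d51.png

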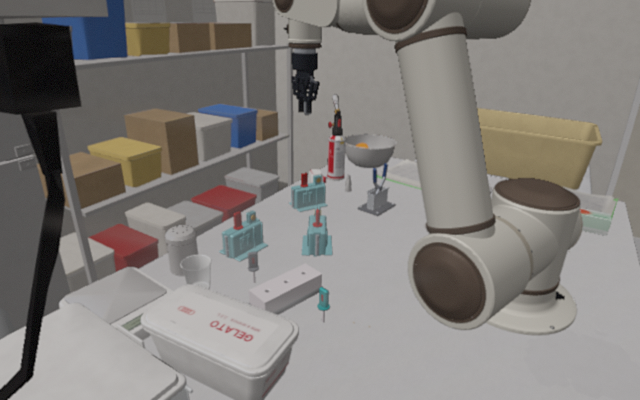

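```bash
python3 - <<'E'
from h import *
s=cv2.imread('pics/s51.png');d=cv2.imread('pics/d51.png')
r=lambda i,x,y,w,h: cv2.resize(i[y:y+h,x:x+w],(390,290),interpolation=cv2.INTER_CUBIC)
cv2.imwrite('pics/f.png',np.vstack([np.hstack([r(s,255,135,95,71),r(s,255,180,95,71)]),np.hstack([r(s,355,175,95,71),r(s,355,235,95,71)])]))
cv2.imwrite('pics/f2.png',np.hstack([r(d,215,165,130,97),r(d,285,150,130,97)]))
E
```

```text
(no output)
```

View pics/f.png

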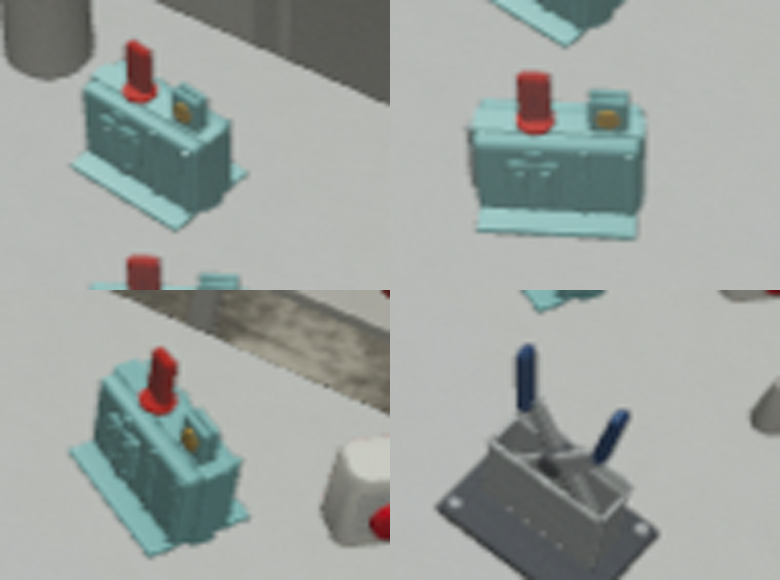

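View pics/f2.png

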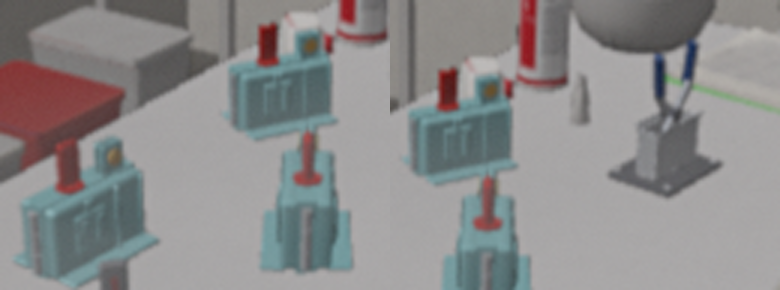

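All moulds are shut and upright, the discs are flush, the pliers stand in the caddy and the robot touches nothing.

```bash
python3 -c "
from workcell import hand_in
print(hand_in())"
```

```text
the job is handed in; nothing more can be done
None
```

The job was handed in at about 81 s. All three moulds are pinched shut with the pliers, each has a red stick, and the pliers stand back in their caddy.

**Last checks:**
- **Moulds:** the scene and side pictures show all three shut and upright. None had been knocked aside.
- **Sticks:** each disc sits flush on its mould. The arm met a hard stop pushing each one, at 27, 42 and 23 N wrist force. All three red sticks were needed, so the rack is empty.
- **Surroundings:** the bystanders and the grey and turquoise look-alikes still look in place. I did not measure their positions.

**Irregularities:**
- **Push force:** one stick's final push read about 42 N at the wrist. It was the gripped stick pressing on the mould, not the arm or gripper body, but it is just over the 40 N limit set for those.
- **Pliers:** they tipped a few degrees in the grip while being carried. I corrected for that with the camera before each pinch and before putting them back.
- **Pliers contact:** in the first pinch the pliers pressed down with about 12 N, probably on the mould's top.
- **Calibration:** the wrist camera's calibration reading changed by about 1 mm during the run. I aligned each stick to its hole within a single picture instead.

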